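# Lock the stop collar of the bench collimator

### The job

The stop collar on the collimator's trunnion shaft has come loose. Slide it gently along the shaft until it sits flush against the brass bush of the yoke, turn it so that its clamping screw squarely faces the flat milled on the shaft, and only then swing the screw's red-balled lever clockwise until the screw is firmly tight, about 0.5 N m (10 N at the ball), without forcing it. Let go, and leave the telescope's tilt and everything else on the bench as they were.

Things in the scene. Friction and masses are not known exactly. Their poses are not given: they have to be found in the camera images.
- stand: green cast yoke of the bench collimator, bolted down: base plate 170 x 190 x 16 mm, two round-topped uprights (26 mm top radius, 16 mm thick) carrying a level trunnion shaft 115 mm above the bench. Origin on the bench under the shaft, near the plate's middle; y: along the shaft, out of the yoke towards the end with the loose collar (the robot's left at yaw 0); z up
- axle: the shaft, with the white telescope (60 mm across, 160 mm long) crossing it between the uprights; held fast by its tilt drive, at another tilt each time. The end sticking 101 mm out of the brass bush is steel, 28 mm diameter, with one bright flat, 14 mm wide, along its upper side, 12 mm from the axis. Origin on the axis above the stand's; y along the shaft, z the flat's outward normal
- bush: brass bush in the upright that the collar must meet: 42 mm diameter, sticking out 3 mm, fixed. Origin on the shaft's axis, 3 mm inside its outer face
- flat (a point): on the flat, midway across it, where the screw's brass shoe must bear when the collar is home (12 mm out from the bush's face). z: outward normal of the flat, upward but tilted 0.08 to 0.3 rad away from the robot's side; y: along the shaft, out of the yoke
- yoke_face (a point): on the shaft's axis, at the outer face of the brass bush. Axes of the stand: y along the shaft, out of the yoke
- collar: the loose steel stop collar on the shaft: 52 mm diameter, 24 mm wide, its screw boss 22 mm across reaching 32 mm from the axis. A snug fit: slides along the shaft at 7 N, turns on it at 0.35 N m (7 N at the screw's head), stays where left. At first 18 to 42 mm out from the bush, leaning 0.3 to 0.5 rad from upright towards the robot
- collar_face (a point): on the shaft's axis, at the collar's inner face, the one that must meet the bush; the screw's line is 12 mm further out. z: along the screw, from the shaft outwards to its head; y: along the shaft, out of the yoke. The collar is home when this point meets yoke_face, and rightly turned when its z agrees with the flat's z
- screw: the collar's clamping screw, with head and lever: brass shoe 12 x 22 mm inside, steep quick thread (14 mm a turn), tightens clockwise seen from outside. Turns freely at 0.25 N m for a while, then the shoe meets the flat (sooner on the round) and the torque climbs 0.7 N m per rad; 0.5 to 0.6 N m is tight, over 0.7 too much (at rest 0.1 to 0.2 less is felt). Within 0.1 rad it draws the collar square
- screw_grip (a point): centre of the screw's black knurled head, a cylinder 24 mm across and 24 mm long, 51 to 53 mm from the shaft's axis at first, sinking as it tightens. But for its lever, nothing within 40 mm along the shaft stands more than 32 mm from the axis. z: outward along the screw; x and y turn with the lever
- lever_ball (a point): centre of the red ball, 20 mm across, at the end of the head's 9 mm steel lever: 52 mm from the screw's line, 18 mm further out than screw_grip along it. At first it points to the robot's side, at right angles to the shaft within 0.6 rad; tightening carries it clockwise over the free end of the shaft, clear of the stand, to the far side
- objective (a point): centre of the telescope's front rim, 82 mm from the shaft's axis; it shows the tilt that must not change
- screwdriver: yellow screwdriver, 190 mm, lying beyond the stand; bystander
- spare_collar: a spare plain steel collar without screw, 52 mm across and 24 mm high, lying flat on the bench near the stand; bystander
- tribrach: green tribrach with three black foot screws, 124 mm across, 64 mm high; bystander
- prism: round black reflector prism with orange rim, 75 mm across, 40 mm high; bystander
- battery: grey battery pack, 72 x 40 x 22 mm; bystander
- eyepiece: black eyepiece, 32 mm across, 42 mm high; bystander
- lens_cleaner: clear bottle with white cap, 44 mm across, 110 mm high; bystander
- parts_tray: white divided tray with small screws, 110 x 160 x 25 mm; bystander

How it is judged:
At the end, for the whole second after the job is handed in: the collar sits within 1.5 mm of the bush, its screw points within 0.06 rad (3.5 degrees) of the flat's normal, the screw's shoe bears on the flat with more than 80 N (tightened with some 0.43 N m or more) and all stays so with nothing touching it (y of collar_face in the frame of yoke_face below 0.0015 m and angle between the z axis of collar_face and the z axis of flat, either way round below 0.06 rad and contact force between screw and axle above 80 N and angular speed of collar below 0.05 rad/s).
It fails at once if the screw is overtightened (shoe force over 240 N, some 0.78 N m at the head) (contact force between screw and axle above 240 N).
It fails at once if the screw is driven hard (over 80 N) before the collar is in place: more than 0.3 rad off the flat's normal, onto the round or the flat's edge, which scores the shaft, or more than 4 mm off the bush (contact force between screw and axle above 80 N and (angle between the z axis of collar_face and the z axis of flat, either way round above 0.3 rad or y of collar_face in the frame of yoke_face above 0.004 m)).
It fails at once if the collar is shoved against the bush with more than 35 N (contact force between collar and bush above 35 N).
It fails at once if the telescope's tilt is changed (its rim moves more than 4 mm) (distance of objective from where it was at the start of the episode above 0.004 m).
It fails at once if a bystander on the bench is moved more than 20 mm (distance of any of screwdriver, spare_collar, tribrach, prism, battery, eyepiece, lens_cleaner, parts_tray from where it was at the start of the episode above 0.02 m).
It also fails if it takes over 58 s, if anything falls off the work surface, if the arm or the gripper's body presses on something with over 40 N, if the wrist force passes 120 N, or if a joint passes its speed limit or range.

### The arm

A 6-joint arm with a two-finger parallel gripper is mounted at the origin on the work surface. World frame = base frame: x ahead of the robot, y to its left, z up, the work surface at z = 0. Lengths are in m, angles in rad, forces in N, time in s.
With the tool pointing down it reaches from about 0.3 to 0.775 m from the base axis. Payload 14.6 kg.
Tool frame: the origin (TCP) lies midway between the tips of the shut fingers; the grasp point (between the pads) lies 19 mm behind it; z points along the fingers, y is the direction in which the jaws open and shut (so a half turn about z gives the same grasp; the last joint's range is limited). The gripper opens to 94 mm and grips with 3 to 60 N. Pads are 16 mm wide; open, the fingers measure 119 mm over their backs; the gripper's body (75 mm by 177 mm) begins 78 mm behind the grasp point.
Start: joints at [1.239, 0.3, 1.521, -0, 1.321, -0.067], TCP at [0.144, 0.531, 0.205] pointing down, gripper open.
Joint ranges: [-3.03, 3.03], [-0.79, 2.21], [0.23, 2.52], [-1.04, 4.18], [0, 3.07], [-2.55, 2.55]. Speed limits (rad/s): [2.22, 2.22, 2.57, 3.14, 3.14, 3.14].

### API

Orientations are given as a 3x3 rotation matrix whose columns are the frame's x, y, z axes.
In Python, from rig import telemetry, viewer, hand_in gives the robot as it stands. The module is installed in compiled form; this text tells all that it offers.
- The arm moves only by the tool send_rows, never from a script. Its argument "targets" is a list of rows, each a list of 2 entries, a list of its own where there are three numbers: the shift along the tool's x, y, z in m, then the turn about the tool's z in degrees. A call has 1 to 12 rows; each row is the pose to reach, as a shift and turn from the pose commanded when the call began, along the tool's axes at that moment; what a row does not reach only later rows make up. A row lasts 1/8 s, in which the tool goes at most 62.5 mm and 10.7 degrees, less where a joint would pass 70% of its speed; a pose out of reach is approached as far as the arm can. A call with a gripper value outside its range is refused whole. "hand" is the opening in per cent of the stroke, from 0 (shut) to 100 (fully open), set as the call begins (left out, the last holds). The fingers move at their own pace and stop on an object; "newtons" is the grip in N (left out, the last holds). Time passes only in rows, so rows that repeat a pose let the fingers close. It gives the time, the measured TCP pose, the force and the opening at its end, in the units of the state.
- telemetry.observe(): the state, without advancing time (a new reading comes with each control period).
- viewer.camera(name): name is "scene" or "top" or "wrist"; returns the picture (384x512x3 uint8, red, green, blue); there is no depth.
- viewer.get_calibration(name): a dict with "fovy" (degrees; the focal length in pixels is half the picture's height over the tangent of half this angle, whatever the lens; pixels are square), "cx", "cy" (the principal point, pixels), "xyz" and "orientation" of the camera in the world; the wrist camera has in their place "hand_eye" (4x4, takes a point from camera to tool coordinates, whose origin is the TCP and whose axes are the flange's). Camera axes: x right, y down, z forward; pixel columns grow to the right and rows downward; lengths in m; the calibration is good to about 2 mm. A picture is of the moment at which its call begins: read the wrist's pose just before it. get_calibration takes no time and is no camera call.
- hand_in(): hands the job in, once; it reports no verdict.
The state is a dict: "t": time; "joint_positions": joint angles; "joint_velocities": joint speeds; "joint_efforts": joint torques, N m; "eef_pos": TCP position; "eef_rot": TCP orientation; "contact_force": force on the tool from outside, world axes, zero at the start; "moment": the same for the moment, N m; "gripper_width": finger opening in m.
Only numpy, scipy, OpenCV 4.12 (cv2) and the standard library are available. Lean on these libraries where they do the work, as an engineer would, in place of code of your own. Each camera call takes 0.05 s, during which the arm holds its last target.

## Working session

There is one attempt and no reset: what is moved stays moved. The work goes in short steps, Python scripts to look and compute and a tool call to move; the robot and the scene stay as the last step left them, time stands still between calls to the robot, and variables do not carry over. Pictures are saved under pics/ and viewed, and the job is handed in when it is done.

Besides the shell and the picture viewer there is one more tool, called after "Request:" by a JSON object that holds its "fn" and its "kwargs". send_rows: Moves the arm, as the interface text tells. Its arguments: {"type":"object","properties":{"targets":{"type":"array"},"hand":{"type":"number"},"newtons":{"type":"number"}},"required":["targets"]}

```bash
mkdir -p pics
cat > h.py <<'E'
import numpy as np, cv2
from rig import telemetry, viewer, hand_in
def snap(n,f):
    im=viewer.camera(n); cv2.imwrite('pics/'+f+'.png',im[:,:,::-1]); return im
E
python3 - <<'E'
from h import *
np.set_printoptions(precision=4,suppress=True)
s=telemetry.observe()
for k,v in s.items(): print(k,np.array(v))
for n in ("scene","top","wrist"):
    print(n,viewer.get_calibration(n)); snap(n,n+'0')
a=cv2.imread('pics/scene0.png')
E
```

```text
t 0.0
joint_positions [ 1.2394  0.3005  1.5216  0.      1.3207 -0.0666]
joint_velocities [ 0.0004  0.0007 -0.0004 -0.0008  0.0012  0.0013]
joint_efforts [  0.0003 -53.1803 -35.2735   0.0708   0.0244  -0.0001]
eef_pos [0.1438 0.5306 0.2049]
eef_rot [[-0.9652  0.2617 -0.0004]
 [ 0.2617  0.9652 -0.0011]
 [ 0.0001 -0.0012 -1.    ]]
contact_force [ 0.0294 -0.4004 -0.866 ]
moment [-0.0058  0.0078  0.0197]
gripper_width 0.0936554158665425
scene {'fovy': 46.979759425977875, 'cx': 256.1914326578005, 'cy': 189.63460631132392, 'xyz': array([ 1.08  , -0.4881,  0.9712]), 'orientation': array([[ 0.6805,  0.5526, -0.4813],
       [ 0.7326, -0.526 ,  0.4319],
       [-0.0145, -0.6465, -0.7628]])}
top {'fovy': 54.482872591524256, 'cx': 256.42402073264117, 'cy': 188.03516201491166, 'xyz': array([ 0.3961, -0.0073,  1.3307]), 'orientation': array([[-0.0237, -0.9918,  0.1252],
       [-0.9997,  0.024 ,  0.0011],
       [-0.0041, -0.1251, -0.9921]])}
wrist {'fovy': 62.74930353739154, 'cx': 256.93549644405283, 'cy': 192.8889828790457, 'hand_eye': array([[ 0.0002, -0.9736, -0.2281,  0.0657],
       [ 1.    ,  0.0003, -0.0005, -0.0011],
       [ 0.0006, -0.2281,  0.9736, -0.1791],
       [ 0.    ,  0.    ,  0.    ,  1.    ]])}
```

View pics/scene0.png

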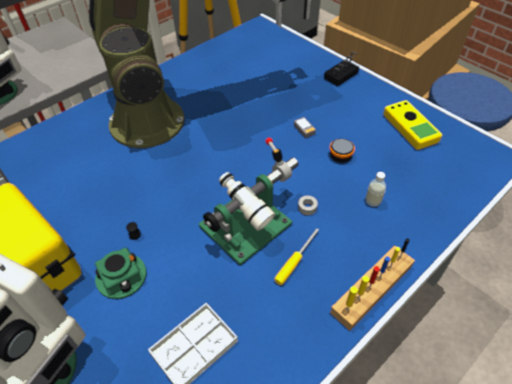

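View pics/top0.png

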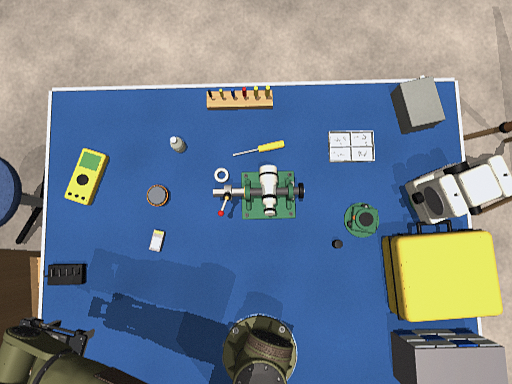

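View pics/wrist0.png

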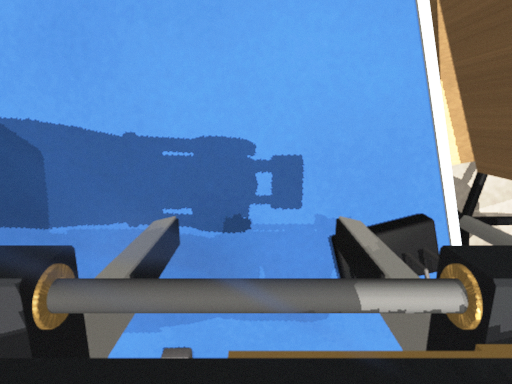

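The scene picture shows the stand at about (245,215), with the red ball at (268,142). In the top picture the ball is at (220,213) and the collar near (228,192). I'll enlarge both.

Run:
```python
import cv2
a=cv2.imread('pics/scene0.png')[125:265,190:330]; cv2.imwrite('pics/s0c.png',cv2.resize(a,None,fx=4.2,fy=4.2,interpolation=cv2.INTER_CUBIC))
a=cv2.imread('pics/top0.png')[155:225,200:310]; cv2.imwrite('pics/t0c.png',cv2.resize(a,None,fx=7,fy=7,interpolation=cv2.INTER_CUBIC))
```

```text
(no output)
```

View pics/s0c.png

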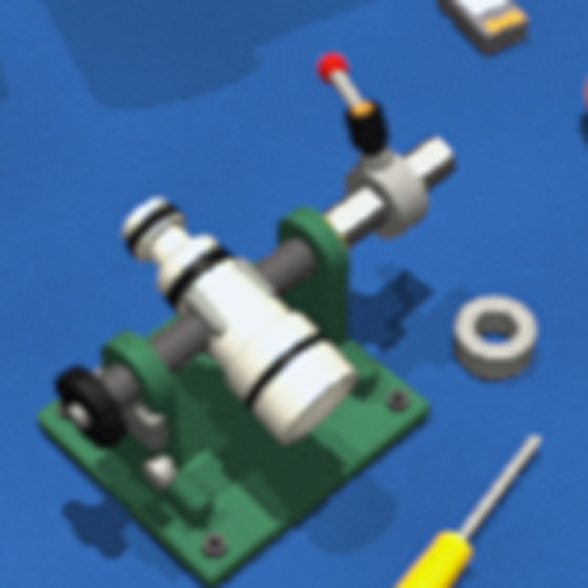

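View pics/t0c.png

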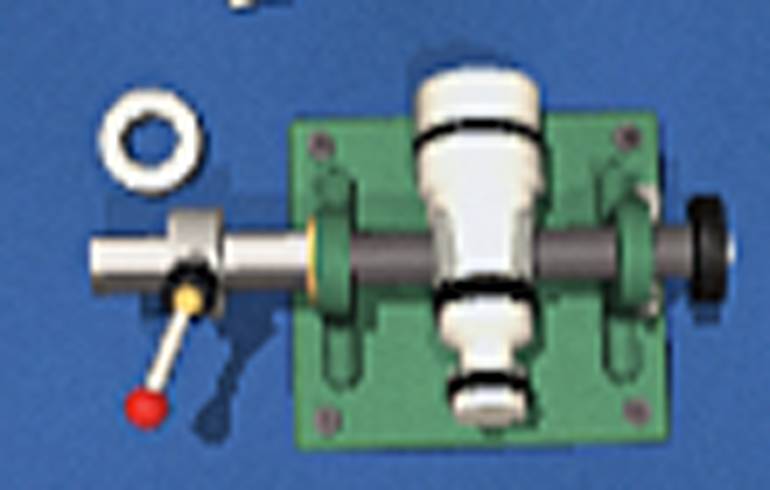

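```bash
cat >> h.py <<'E'
np.set_printoptions(precision=4,suppress=True)
def cam(n,s=None):
    c=viewer.get_calibration(n); f=192/np.tan(np.radians(c['fovy'])/2)
    if n=='wrist':
        H=np.array(c['hand_eye']); R=np.array(s['eef_rot'])@H[:3,:3]; p=np.array(s['eef_pos'])+np.array(s['eef_rot'])@H[:3,3]
    else: R=np.array(c['orientation']); p=np.array(c['xyz'])
    return dict(f=f,c=np.array([c['cx'],c['cy']]),R=R,p=p)
def ray(C,u):
    d=C['R']@np.r_[(np.array(u)-C['c'])/C['f'],1]; return C['p'],d/np.linalg.norm(d)
def plane(C,u,z):
    p,d=ray(C,u); return p+d*(z-p[2])/d[2]
def tri(*cu):
    A=np.zeros((3,3));b=np.zeros(3)
    for C,u in cu:
        p,d=ray(C,u);M=np.eye(3)-np.outer(d,d);A+=M;b+=M@p
    x=np.linalg.solve(A,b); return x,[np.linalg.norm(np.cross(x-ray(C,u)[0],ray(C,u)[1])) for C,u in cu]
def proj(C,X):
    q=C['R'].T@(np.array(X)-C['p']); return C['c']+C['f']*q[:2]/q[2]
E
python3 - <<'E'
from h import *
T=cam('top');S=cam('scene')
t=lambda u,v:(200+(u+.5)/7-.5,155+(v+.5)/7-.5)
s=lambda u,v:(190+(u+.5)/4.2-.5,125+(v+.5)/4.2-.5)
for u in [(290,122),(658,112),(668,438),(298,450)]: print('plate',plane(T,t(*u),.016))
for u in [(42,412),(212,582),(428,408)]: print('plateS',plane(S,s(*u),.016))
print('end',plane(T,t(90,264),.115),'knob',plane(T,t(725,250),.115),'bush',plane(T,t(312,258),.115))
print('endS',plane(S,s(443,152),.115))
print('ball',tri((T,t(147,408)),(S,s(332,67))))
print('cap',tri((T,t(188,298)),(S,s(365,108))))
E
```

```text
plate [0.6211 0.0479 0.016 ]
plate [ 0.6217 -0.14    0.016 ]
plate [ 0.4556 -0.139   0.016 ]
plate [0.454 0.047 0.016]
plateS [ 0.458  -0.1356  0.016 ]
plateS [ 0.6254 -0.1393  0.016 ]
plateS [0.6246 0.0446 0.016 ]
end [0.539  0.1388 0.115 ] knob [ 0.5384 -0.159   0.115 ] bush [0.5393 0.0347 0.115 ]
endS [0.5375 0.1414 0.115 ]
ball (array([0.4682, 0.1085, 0.1634]), [np.float64(0.0005236986423336811), np.float64(0.0005236986423336816)])
cap (array([0.5164, 0.089 , 0.1748]), [np.float64(0.0011140096052841418), np.float64(0.0011140096052841175)])
```

Request:
{"fn": "send_rows", "kwargs": {"targets": [[[-0.441, -0.342, -0.065], -15.2], [[-0.441, -0.342, -0.065], -15.2], [[-0.441, -0.342, -0.065], -15.2], [[-0.441, -0.342, -0.065], -15.2], [[-0.441, -0.342, -0.065], -15.2], [[-0.441, -0.342, -0.065], -15.2], [[-0.441, -0.342, -0.065], -15.2], [[-0.441, -0.342, -0.065], -15.2], [[-0.441, -0.342, -0.065], -15.2], [[-0.441, -0.342, -0.065], -15.2], [[-0.441, -0.342, -0.065], -15.2], [[-0.441, -0.342, -0.065], -15.2]]}}

```text
t: 1.65
eef_pos: [0.4795, 0.0864, 0.2704]
eef_rot: [[-1.0, -0.002, -0.0], [-0.002, 1.0, 0.0], [0.0, 0.0, -1.0]]
contact_force: [0.1, 0.1, -0.3]
gripper_width: 0.0939
```

Run:
```python
from h import *
import pickle
s=telemetry.observe(); a=snap('wrist','w1'); pickle.dump(s,open('s1.pkl','wb'))
print(s['t'],s['eef_pos'],s['eef_rot'],s['joint_positions'],s['contact_force'])
C=cam('wrist',s); print(proj(C,[.539,.08,.115]),proj(C,[.468,.1085,.163]))
```

```text
1.65 [0.4795 0.0864 0.2704] [[-1.     -0.0021 -0.0002]
 [-0.0021  1.      0.0001]
 [ 0.0002  0.0001 -1.    ]] [ 0.103   0.1137  1.5941  0.0001  1.434  -1.4699] [ 0.0557  0.1343 -0.3257]
[252.2456 233.7476] [282.1589 179.741 ]
```

View pics/w1.png

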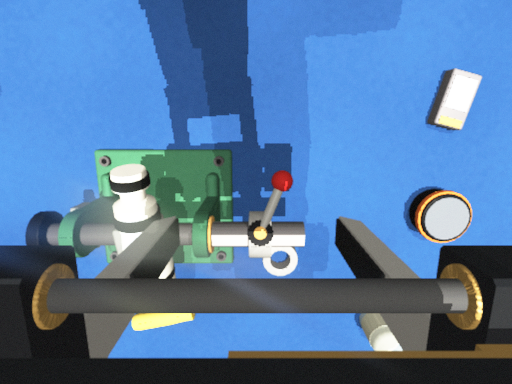

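Run:
```python
import cv2
a=cv2.imread('pics/w1.png')[160:270,190:310]; cv2.imwrite('pics/w1c.png',cv2.resize(a,None,fx=6,fy=5.4*6/5.4,interpolation=cv2.INTER_CUBIC)[:600])
```

```text
(no output)
```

View pics/w1c.png

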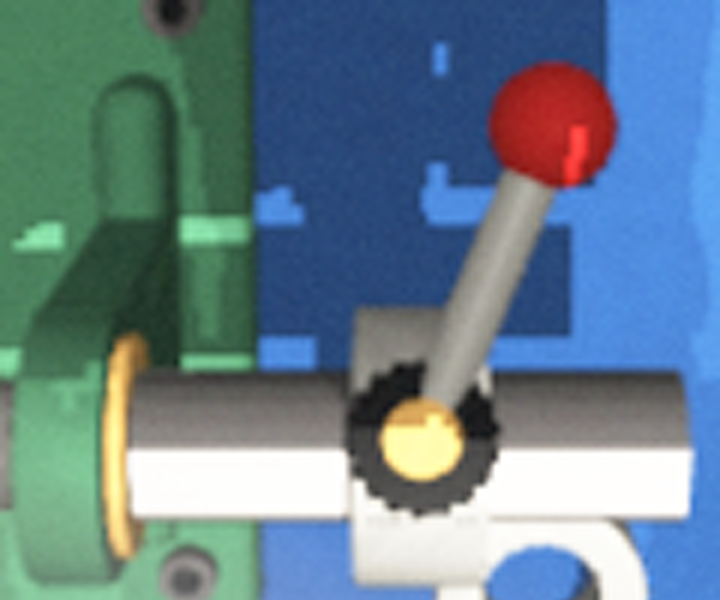

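```bash
cat > a1.py <<'E'
from h import *
import pickle
s=pickle.load(open('s1.pkl','rb'));C=cam('wrist',s)
w=lambda u,v:(190+(u+.5)/6-.5,160+(v+.5)/6-.5)
def inplane(u):  # (x,z) ray at given pixel as 2D line
    return ray(C,u)
# silhouettes -> axis x (z=.115 known r=.014): solve x0 st distance from ray (xz) = .014
from scipy.optimize import brentq
def dist(u,x0,z0=.115):
    p,d=ray(C,u); n=np.array([-d[2],d[0]])/np.hypot(d[0],d[2]); return n@np.array([x0-p[0],z0-p[2]])
for u in [w(250,372),w(600,372)]:
    for sg in(1,-1): print('near',brentq(lambda x:dist(u,x)-sg*.014,.4,.7))
for u in [w(250,518),w(600,518)]:
    for sg in(1,-1): print('far',brentq(lambda x:dist(u,x)-sg*.014,.4,.7))
for x0 in(.537,.538,.539,.540):
  for u in [w(250,448),w(600,448)]:
    def g(a):
        X=np.array([x0+.014*np.sin(a),0,.115+.014*np.cos(a)]); p,d=ray(C,u); return (np.array([-d[2],d[0]])@np.array([X[0]-p[0],X[2]-p[2]]))
    print(x0,'edge ang',brentq(g,-1.2,1.0)+.541)
print('bush',plane(C,w(133,372),.118),plane(C,w(128,510),.125))
print('end',plane(C,w(688,372),.118),plane(C,w(692,510),.122))
print('collar in/out at z=.13',plane(C,w(355,312),.125),plane(C,w(352,580),.125),plane(C,w(488,580),.125))
T=cam('top');S=cam('scene')
t=lambda u,v:(200+(u+.5)/7-.5,155+(v+.5)/7-.5)
sc=lambda u,v:(190+(u+.5)/4.2-.5,125+(v+.5)/4.2-.5)
print('ball',tri((C,w(553,124)),(S,sc(332,67))),tri((C,w(553,124)),(S,sc(332,67)),(T,t(147,408))))
print('cap',tri((C,w(420,440)),(S,sc(365,108))))
print('headtop at .175',plane(C,w(422,437),.17))
E
python3 a1.py
```

```text
near 0.5394495612574618
near 0.5099444933392008
near 0.5392834691121515
near 0.5097827251699121
far 0.568878838945152
far 0.5385207040896238
far 0.5687040634975977
far 0.538351489320005
0.537 edge ang 0.35918159066914246
0.537 edge ang 0.34824620389532124
0.538 edge ang 0.2916238849571092
0.538 edge ang 0.28078452550740296
0.539 edge ang 0.2245726623600549
0.539 edge ang 0.21377662003246395
0.54 edge ang 0.15771955547578842
0.54 edge ang 0.1469162143091695
bush [0.5238 0.0353 0.118 ] [0.548  0.0346 0.125 ]
end [0.5235 0.1375 0.118 ] [0.549  0.1386 0.122 ]
collar in/out at z=.13 [0.5101 0.0764 0.125 ] [0.5617 0.0757 0.125 ] [0.5617 0.1009 0.125 ]
ball (array([0.4686, 0.1084, 0.1637]), [np.float64(0.00036503296038784753), np.float64(0.00036503296038770637)]) (array([0.4683, 0.1083, 0.1636]), [np.float64(0.00022172389382887951), np.float64(0.0005908178789439711), np.float64(0.0004938137846079635)])
cap (array([0.5165, 0.0887, 0.1748]), [np.float64(0.0012495333477460168), np.float64(0.0012495333477459665)])
headtop at .175 [0.517  0.0881 0.17  ]
```

The collar leans about 0.37 rad toward the robot and sits about 40 mm out. The flat is tilted about 0.22 rad away. The head centre is near (0.520, 0.088, 0.164). Next I go over it and down.

Request:
{"fn": "send_rows", "kwargs": {"targets": [[[-0.04, 0.0015, 0.0], 0], [[-0.04, 0.0015, 0.03], 0], [[-0.04, 0.0015, 0.06], 0], [[-0.04, 0.0015, 0.09], 0], [[-0.04, 0.0015, 0.11], 0], [[-0.04, 0.0015, 0.122], 0], [[-0.04, 0.0015, 0.122], 0]], "hand": 60}}

```text
t: 2.58
eef_pos: [0.5197, 0.0873, 0.1482]
eef_rot: [[-1.0, -0.001, -0.001], [-0.001, 1.0, -0.0], [0.001, -0.0, -1.0]]
contact_force: [0.7, 1.3, 0.9]
gripper_width: 0.0566
```

Run:
```python
from h import *
s=telemetry.observe(); a=snap('wrist','w2'); b=snap('scene','s2')
print(s['t'],s['eef_pos'],s['contact_force'],s['gripper_width'])
b=b[100:260,190:350,::-1]; c=cv2.resize(b,(480,480),interpolation=cv2.INTER_CUBIC)
a=cv2.resize(a[120:384,130:390,::-1],(320,325))
o=np.zeros((480,800,3),np.uint8);o[:,:480]=c;o[:325,480:]=a;cv2.imwrite('pics/m2.png',o)
```

```text
2.575 [0.5197 0.0873 0.1482] [0.7061 1.2877 0.9025] 0.05658552662309734
```

View pics/m2.png

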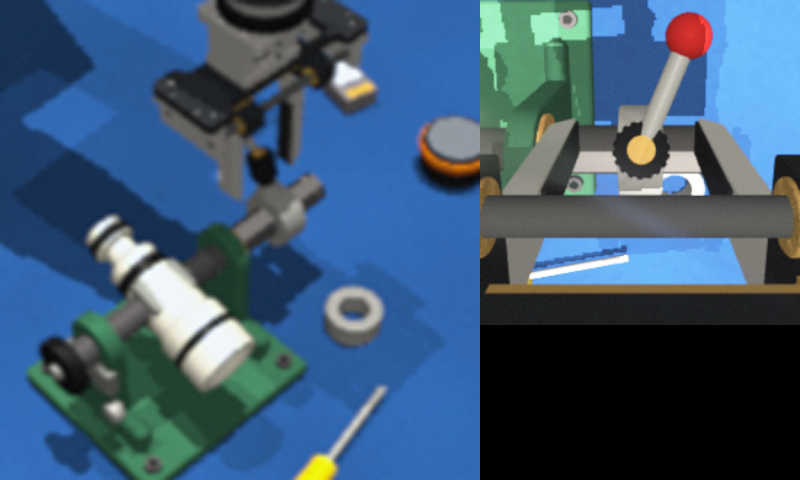

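The open fingers straddle the head and clear the lever. I close on it now.

Request:
{"fn": "send_rows", "kwargs": {"targets": [[[0, 0, 0], 0], [[0, 0, 0], 0], [[0, 0, 0], 0], [[0, 0, 0], 0], [[0, 0, 0], 0], [[0, 0, 0], 0]], "hand": 0, "newtons": 30}}

```text
t: 3.42
eef_pos: [0.5201, 0.0873, 0.1487]
eef_rot: [[-1.0, -0.001, 0.0], [-0.001, 1.0, 0.001], [-0.0, 0.001, -1.0]]
contact_force: [-1.7, 5.9, 2.6]
gripper_width: 0.0237
```

Request:
{"fn": "send_rows", "kwargs": {"targets": [[[0, -0.004, 0], 0], [[0, -0.008, 0], 0], [[0, -0.012, 0], 0], [[0, -0.016, 0], 0], [[0, -0.02, 0], 0], [[0, -0.024, 0], 0], [[0, -0.028, 0], 0], [[0, -0.032, 0], 0], [[0, -0.034, 0], 0], [[0, -0.034, 0], 0]]}}

```text
t: 4.68
eef_pos: [0.5201, 0.0533, 0.1487]
eef_rot: [[-1.0, -0.001, 0.0], [-0.001, 1.0, 0.001], [-0.0, 0.001, -1.0]]
contact_force: [-0.2, 5.4, 2.4]
gripper_width: 0.0235
```

Run:
```python
from h import *
import pickle
s=telemetry.observe(); a=snap('wrist','w3'); pickle.dump(s,open('s3.pkl','wb'))
print(s['t'],s['eef_pos'],s['contact_force'],s['moment'])
a=cv2.resize(a[130:300,150:380,::-1],None,fx=3.4,fy=3.4,interpolation=cv2.INTER_CUBIC);cv2.imwrite('pics/m3.png',a)
```

```text
4.675 [0.5201 0.0533 0.1487] [-0.1501  5.3926  2.354 ] [1.0277 0.1502 0.0187]
```

View pics/m3.png

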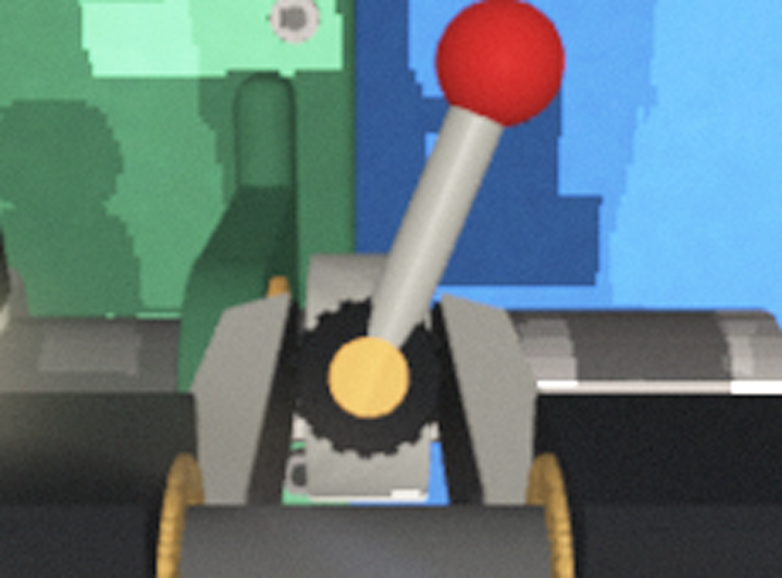

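The collar's inner face is a few mm from the brass rim. From here I take small steps and watch the force, which is 5.4 N while sliding.

Request:
{"fn": "send_rows", "kwargs": {"targets": [[[0, -0.001, 0], 0], [[0, -0.002, 0], 0], [[0, -0.003, 0], 0]]}}

```text
t: 5.1
eef_pos: [0.5201, 0.0505, 0.1487]
eef_rot: [[-1.0, -0.001, 0.0], [-0.001, 1.0, 0.001], [-0.0, 0.001, -1.0]]
contact_force: [-0.7, 6.5, 2.5]
gripper_width: 0.0237
```

Request:
{"fn": "send_rows", "kwargs": {"targets": [[[0, -0.0005, 0], 0], [[0, -0.001, 0], 0]]}}

```text
t: 5.35
eef_pos: [0.5201, 0.0495, 0.1487]
eef_rot: [[-1.0, -0.001, 0.0], [-0.001, 1.0, 0.001], [-0.0, 0.001, -1.0]]
contact_force: [-0.9, 7.0, 3.3]
gripper_width: 0.0233
```

Request:
{"fn": "send_rows", "kwargs": {"targets": [[[0, -0.0005, 0], 0], [[0, -0.001, 0], 0]]}}

```text
t: 5.6
eef_pos: [0.5201, 0.0485, 0.1487]
eef_rot: [[-1.0, -0.001, 0.0], [-0.001, 1.0, 0.001], [-0.0, 0.001, -1.0]]
contact_force: [-0.9, 7.3, 3.1]
gripper_width: 0.0237
```

Request:
{"fn": "send_rows", "kwargs": {"targets": [[[0, -0.0005, 0], 0], [[0, -0.0005, 0], 0]]}}

```text
t: 5.85
eef_pos: [0.5201, 0.048, 0.1487]
eef_rot: [[-1.0, -0.001, 0.0], [-0.001, 1.0, 0.001], [-0.0, 0.001, -1.0]]
contact_force: [-0.3, 6.0, 3.7]
gripper_width: 0.0232
```

Request:
{"fn": "send_rows", "kwargs": {"targets": [[[0, -0.0005, 0], 0], [[0, -0.0005, 0], 0]]}}

```text
t: 6.1
eef_pos: [0.5201, 0.0478, 0.1487]
eef_rot: [[-1.0, -0.001, 0.0], [-0.001, 1.0, 0.002], [-0.0, 0.002, -1.0]]
contact_force: [-1.7, 8.5, 2.1]
gripper_width: 0.0236
```

Request:
{"fn": "send_rows", "kwargs": {"targets": [[[0, -0.0005, 0], 0], [[0, -0.0005, 0], 0]]}}

```text
t: 6.35
eef_pos: [0.5201, 0.0477, 0.1487]
eef_rot: [[-1.0, -0.001, 0.0], [-0.001, 1.0, 0.002], [-0.0, 0.002, -1.0]]
contact_force: [-1.0, 11.0, 3.6]
gripper_width: 0.0235
```

Request:
{"fn": "send_rows", "kwargs": {"targets": [[[0, -0.0005, 0], 0], [[0, -0.0005, 0], 0]]}}

```text
t: 6.6
eef_pos: [0.5201, 0.0475, 0.1487]
eef_rot: [[-1.0, -0.001, 0.0], [-0.001, 1.0, 0.003], [-0.0, 0.003, -1.0]]
contact_force: [0.3, 14.2, 2.0]
gripper_width: 0.0232
```

The collar is home against the bush: the force rose to 14 N and the motion stopped at y=0.0477. Now I turn it in an arc about the shaft, up to the flat's normal.

Request:
{"fn": "send_rows", "kwargs": {"targets": [[[-0.004, 0.0004, -0.0013], 0], [[-0.008, 0.0004, -0.0022], 0], [[-0.0122, 0.0004, -0.0029], 0], [[-0.0161, 0.0004, -0.0032], 0], [[-0.0203, 0.0004, -0.0033], 0], [[-0.0245, 0.0004, -0.003], 0], [[-0.0286, 0.0004, -0.0024], 0], [[-0.0325, 0.0004, -0.0016], 0], [[-0.0325, 0.0004, -0.0016], 0]]}}

```text
t: 7.72
eef_pos: [0.554, 0.047, 0.1506]
eef_rot: [[-1.0, -0.001, 0.004], [-0.001, 1.0, 0.001], [-0.004, 0.001, -1.0]]
contact_force: [8.7, 5.3, 1.1]
gripper_width: 0.0008
```

Run:
```python
from h import *
import pickle
s=telemetry.observe(); a=snap('wrist','w4'); pickle.dump(s,open('s4.pkl','wb'));b=snap('scene','s4')
print(s['t'],s['eef_pos'],s['contact_force'],s['moment'])
a=cv2.resize(a[130:300,150:380,::-1],None,fx=3.4,fy=3.4,interpolation=cv2.INTER_CUBIC);cv2.imwrite('pics/m4.png',a)
```

```text
7.725 [0.554  0.047  0.1506] [8.6998 5.327  1.1286] [ 1.0441 -1.6274 -0.0746]
```

View pics/m4.png

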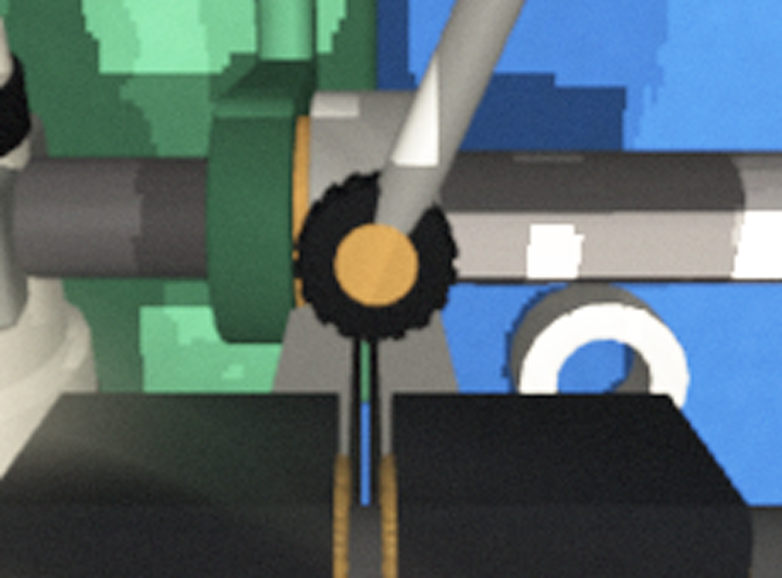

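The fingers have slipped off the head and shut beyond it, although the collar still looks flush with the bush. I'll work out how far it turned.

Run:
```python
from h import *
import pickle
S=cam('scene');s=pickle.load(open('s4.pkl','rb'));C=cam('wrist',s)
u=(150+375/3.4-.5,130+265/3.4-.5)
for r in(.075,.077): 
  # cap centre at radius r on screw line: find angle
  a=np.linspace(-.6,.6,1201); P=[proj(C,[.539+r*np.sin(t),.048,.115+r*np.cos(t)])[1] for t in a]
  print(r,a[np.argmin(abs(np.array(P)-u[1]))])
s1=pickle.load(open('s1.pkl','rb'));C1=cam('wrist',s1)
for r in(.075,.077):
  P=[proj(C1,[.539+r*np.sin(t),.088,.115+r*np.cos(t)])[1] for t in a]; print('before',r,a[np.argmin(abs(np.array(P)-(160+438/6)))])
b=cv2.imread('pics/s4.png')[100:230,200:360]; cv2.imwrite('pics/m4s.png',cv2.resize(b,None,fx=4.6,fy=4.6,interpolation=cv2.INTER_CUBIC))
```

```text
0.075 -0.15099999999999997
0.077 -0.15499999999999997
before 0.075 -0.368
before 0.077 -0.367
```

View pics/m4s.png

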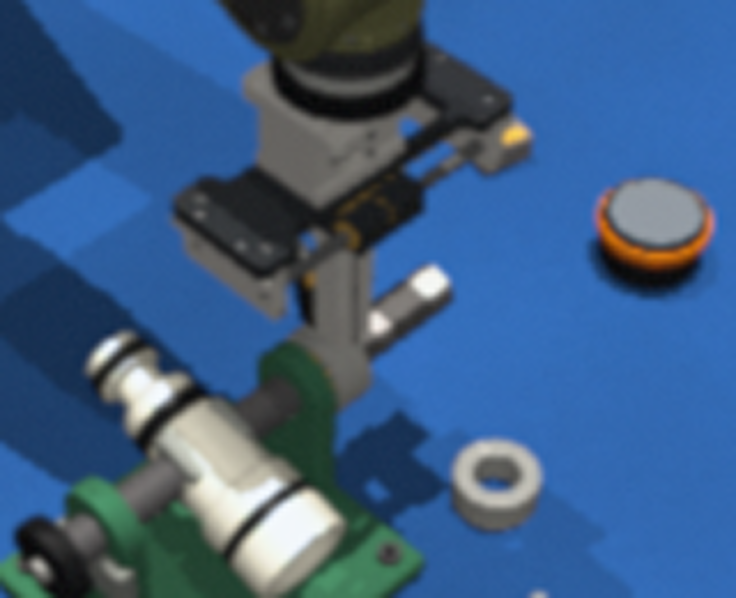

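Before the slip it turned from -0.37 to -0.15 rad. I'll go up and over, regrip centred, and use more force.

Request:
{"fn": "send_rows", "kwargs": {"targets": [[[-0.006, 0, 0], 0], [[-0.006, 0, -0.03], 0], [[-0.006, 0, -0.06], 0], [[0.0216, 0.001, -0.06], 0], [[0.0216, 0.001, -0.06], 0], [[0.0216, 0.001, -0.035], 0], [[0.0216, 0.001, -0.015], 0], [[0.0216, 0.001, 0.001], 0], [[0.0216, 0.001, 0.001], 0]], "hand": 60}}

```text
t: 8.95
eef_pos: [0.5308, 0.0471, 0.1479]
eef_rot: [[-1.0, -0.0, -0.002], [-0.0, 1.0, -0.0], [0.002, -0.0, -1.0]]
contact_force: [-0.5, 0.6, 1.4]
gripper_width: 0.0562
```

Request:
{"fn": "send_rows", "kwargs": {"targets": [[[0, 0, 0], 0], [[0, 0, 0], 0], [[0, 0, 0], 0], [[0, 0, 0], 0], [[0, 0, 0], 0], [[0, 0, 0], 0]], "hand": 0, "newtons": 60}}

```text
t: 9.7
eef_pos: [0.5311, 0.048, 0.1495]
eef_rot: [[-1.0, -0.001, 0.001], [-0.001, 1.0, 0.001], [-0.001, 0.001, -1.0]]
contact_force: [-0.4, 5.6, 1.5]
gripper_width: 0.0233
```

```bash
cat > st.py <<'E'
import sys,pickle
from h import *
n=sys.argv[1]
s=telemetry.observe(); a=snap('wrist','w'+n); pickle.dump(s,open('s%s.pkl'%n,'wb'))
print(s['t'],s['eef_pos'],s['contact_force'],s['moment'],s['gripper_width'])
a=cv2.resize(a[100:300,150:380,::-1],None,fx=2.9,fy=2.9,interpolation=cv2.INTER_CUBIC);cv2.imwrite('pics/m%s.png'%n,a)
E
python3 st.py 5
```

```text
9.7 [0.5311 0.048  0.1495] [-0.387   5.5916  1.5441] [ 1.0409  0.1101 -0.0436] 0.023311888851006934
```

View pics/m5.png

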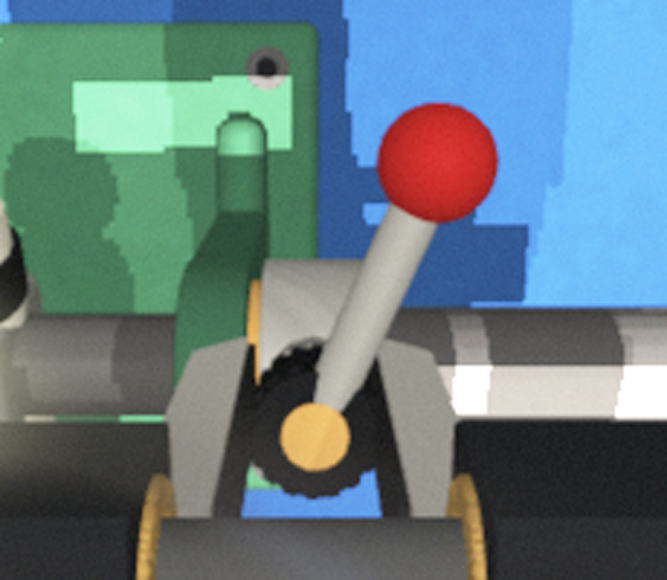

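Request:
{"fn": "send_rows", "kwargs": {"targets": [[[-0.0025, 0, -0.0003], 0], [[-0.005, 0, -0.0005], 0], [[-0.0076, 0, -0.0006], 0], [[-0.0101, 0, -0.0006], 0], [[-0.0126, 0, -0.0004], 0], [[-0.0126, 0, -0.0004], 0]]}}

```text
t: 10.5
eef_pos: [0.5417, 0.0483, 0.1495]
eef_rot: [[-1.0, -0.001, -0.005], [-0.001, 1.0, 0.002], [0.005, 0.002, -1.0]]
contact_force: [-14.7, 6.2, 9.8]
gripper_width: 0.0232
```

```bash
python3 st.py 6
```

```text
10.5 [0.5417 0.0483 0.1495] [-14.7233   6.1768   9.8311] [ 1.386   3.2188 -0.0068] 0.023152632930679005
```

View pics/m6.png

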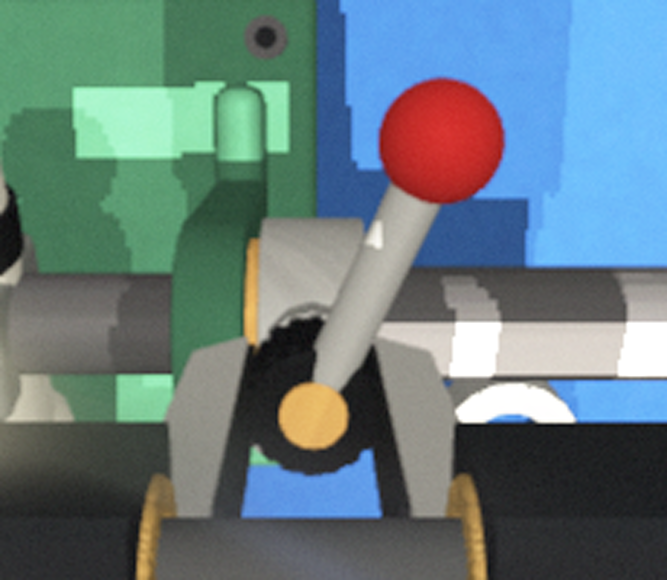

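```bash
cat >> h.py <<'E'
def capang(s,col,row,y=.048,r=.076,x0=.539):
    C=cam('wrist',s); a=np.linspace(-.8,.8,3201); P=np.array([proj(C,[x0+r*np.sin(t),y,.115+r*np.cos(t)])[1] for t in a])
    return a[np.argmin(abs(P-row))]
E
python3 - <<'E'
from h import *
import pickle
for n,v in((5,437),(6,415)):
    s=pickle.load(open('s%d.pkl'%n,'rb')); print(capang(s,0,100+v/2.9-.5))
E
```

```text
-0.17900000000000005
-0.09050000000000002
```

Clamping also resists the pivot: 15 N turned it only to about -0.09 rad. I'll let go and instead push the head from the robot side with shut fingers, passing just beside the lever.

Request:
{"fn": "send_rows", "kwargs": {"targets": [[[0, 0, 0], 0], [[0, 0, 0], 0], [[0, 0, -0.035], 0], [[0, 0, -0.065], 0], [[0.0436, -0.0132, -0.065], 0], [[0.0436, -0.0132, -0.065], 0]], "hand": 45}}

```text
t: 11.3
eef_pos: [0.4986, 0.0335, 0.2149]
eef_rot: [[-1.0, 0.0, 0.001], [0.0, 1.0, -0.0], [-0.001, -0.0, -1.0]]
contact_force: [0.1, -0.6, 0.3]
gripper_width: 0.0422
```

Request:
{"fn": "send_rows", "kwargs": {"targets": [[[0, 0, 0], 0], [[0, 0, 0], 0], [[0, 0, 0], 0], [[0, 0, 0.025], 0], [[0, 0, 0.0517], 0], [[0, 0, 0.0517], 0]], "hand": 0}}

```text
t: 12.05
eef_pos: [0.4994, 0.0341, 0.1613]
eef_rot: [[-1.0, -0.001, -0.003], [-0.001, 1.0, -0.0], [0.003, -0.0, -1.0]]
contact_force: [-0.0, -0.7, 0.7]
gripper_width: 0.0006
```

```bash
python3 st.py 7
```

```text
12.05 [0.4994 0.0341 0.1613] [-0.025  -0.7389  0.6936] [-0.02    0.0275  0.0447] 0.0005622707092762026
```

View pics/m7.png

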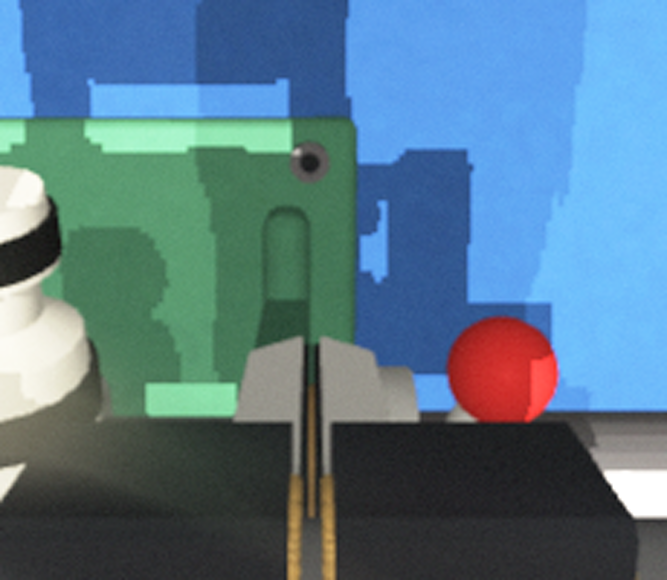

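Request:
{"fn": "send_rows", "kwargs": {"targets": [[[-0.005, 0, 0], 0], [[-0.01, 0, 0], 0], [[-0.0125, 0, 0], 0], [[-0.015, 0, 0], 0], [[-0.0175, 0, 0], 0], [[-0.0175, 0, 0], 0]]}}

```text
t: 12.85
eef_pos: [0.5173, 0.0341, 0.1627]
eef_rot: [[-1.0, -0.001, -0.001], [-0.001, 1.0, 0.0], [0.001, 0.0, -1.0]]
contact_force: [-3.4, -0.3, 2.3]
gripper_width: 0.0006
```

Request:
{"fn": "send_rows", "kwargs": {"targets": [[[-0.0015, 0, 0], 0], [[-0.003, 0, 0], 0], [[-0.0045, 0, 0], 0], [[-0.0045, 0, 0], 0]]}}

```text
t: 13.35
eef_pos: [0.5216, 0.034, 0.163]
eef_rot: [[-1.0, -0.001, -0.001], [-0.001, 1.0, -0.0], [0.001, -0.0, -1.0]]
contact_force: [-6.3, -0.4, 6.4]
gripper_width: 0.0004
```

```bash
cat > st2.py <<'E'
import sys,pickle
from h import *
n=sys.argv[1]
s=telemetry.observe(); a=snap('wrist','w'+n); pickle.dump(s,open('s%s.pkl'%n,'wb'));b=snap('scene','s'+n)
print(s['t'],s['eef_pos'],s['contact_force'],s['gripper_width'])
a=cv2.resize(a[100:300,150:380,::-1],(400,348),interpolation=cv2.INTER_CUBIC)
b=cv2.resize(b[110:210,220:320,::-1],(400,400),interpolation=cv2.INTER_CUBIC)
o=np.zeros((400,800,3),np.uint8);o[:348,:400]=a;o[:,400:]=b;cv2.imwrite('pics/m%s.png'%n,o)
E
python3 st2.py 8
```

```text
13.35 [0.5216 0.034  0.163 ] [-6.3137 -0.3666  6.4244] 0.00039786448257321397
```

View pics/m8.png

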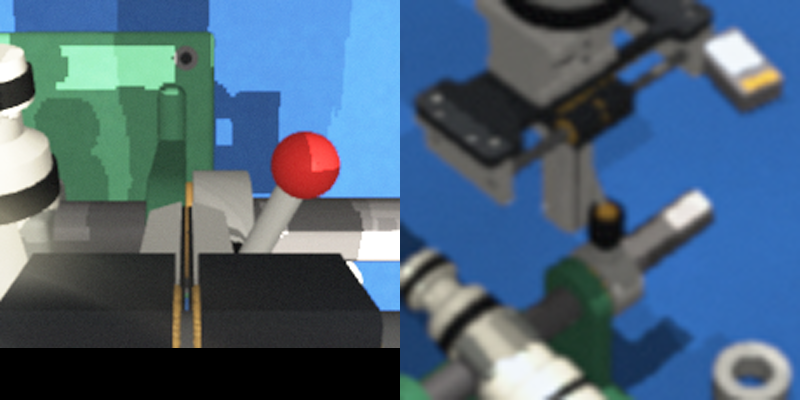

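It turns at about 6 N now. I continue toward x=0.528.

Request:
{"fn": "send_rows", "kwargs": {"targets": [[[-0.0015, 0, 0], 0], [[-0.003, 0, 0], 0], [[-0.0045, 0, 0], 0], [[-0.006, 0, 0], 0], [[-0.006, 0, 0], 0]]}}

```text
t: 14.08
eef_pos: [0.5278, 0.0339, 0.1631]
eef_rot: [[-1.0, -0.0, -0.0], [-0.0, 1.0, -0.0], [0.0, -0.0, -1.0]]
contact_force: [-6.0, -2.3, 6.3]
gripper_width: -0.0001
```

```bash
python3 st2.py 9
python3 - <<'E'
import cv2
b=cv2.imread('pics/s9.png')[140:190,245:305];cv2.imwrite('pics/s9c.png',cv2.resize(b,None,fx=12,fy=12,interpolation=cv2.INTER_CUBIC))
E
```

```text
14.075 [0.5278 0.0339 0.1631] [-5.9594 -2.3376  6.3387] -0.00013258187130951976
```

View pics/s9c.png

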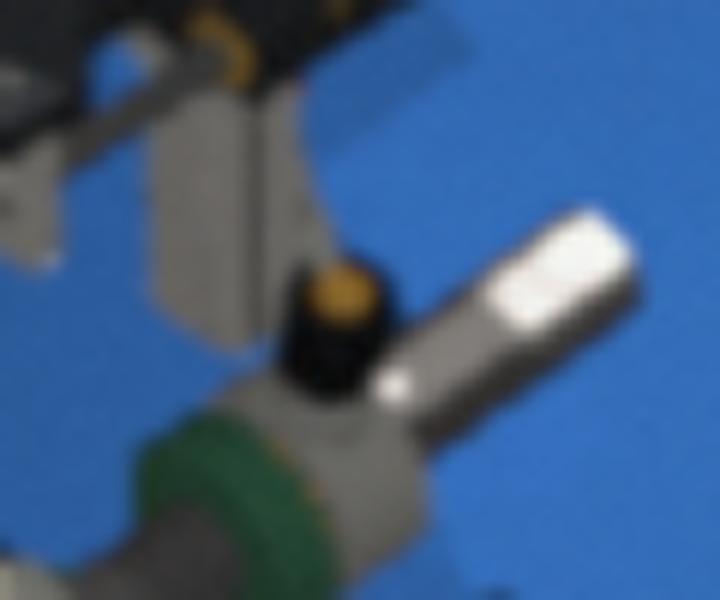

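View pics/m9.png

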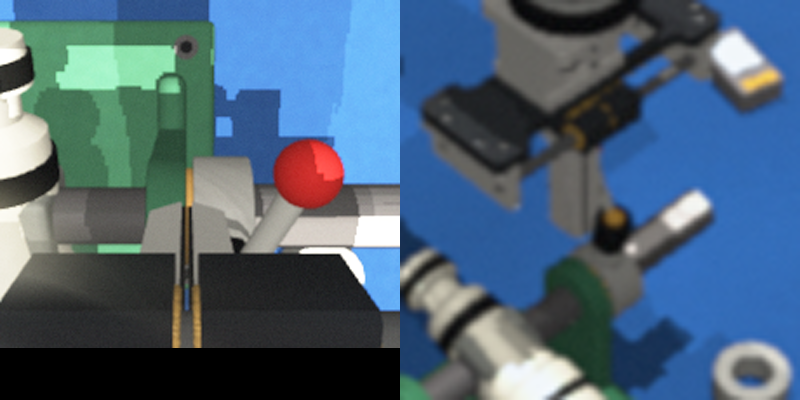

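```bash
cat >> h.py <<'E'
from scipy.optimize import least_squares
def ballX(a,phi,y=.048,r=.0705,x0=.539):
    e=np.array([np.sin(a),0,np.cos(a)]);l=np.cos(phi)*np.array([-np.cos(a),0,np.sin(a)])+np.sin(phi)*np.array([0,1,0])
    return np.array([x0,y,.115])+r*e+.052*l
def capX(a,y=.048,r=.075,x0=.539): return np.array([x0+r*np.sin(a),y,.115+r*np.cos(a)])
def fit(obs,y=.048,r=.0705,phi0=.4,x0=.539):
    f=lambda q:np.concatenate([(proj(C,ballX(q[0],q[1],y,r,x0) if k=='ball' else capX(q[0],y,r+.005,x0))-np.array(u))/(1 if 1 else 1) for C,k,u in obs])
    R=least_squares(f,[0,phi0]); return R.x,R.fun
E
python3 - <<'E'
from h import *
import pickle
S=cam('scene');s1=pickle.load(open('s1.pkl','rb'));C1=cam('wrist',s1)
w=lambda u,v:(190+(u+.5)/6-.5,160+(v+.5)/6-.5)
sc=lambda u,v:(190+(u+.5)/4.2-.5,125+(v+.5)/4.2-.5)
print('start',fit([(C1,'ball',w(553,124)),(S,'ball',sc(332,67)),(S,'cap',sc(365,108)),(C1,'cap',w(420,438))],y=.088))
print('scene cap',fit([(S,'cap',sc(365,108)),(C1,'ball',w(553,124))],y=.088))
s=pickle.load(open('s9.pkl','rb'));C=cam('wrist',s)
sc9=lambda u,v:(245+(u+.5)/12-.5,140+(v+.5)/12-.5)
b=(150+308/1.739-.5,100+174/1.739-.5)
print('now',fit([(S,'cap',sc9(344,292)),(C,'ball',b)]))
print('ball only',fit([(C,'ball',b)]))
E
```

```text
start (array([-0.3681,  0.3947]), array([-0.1148,  0.4877, -0.1654,  0.2082, -1.8901, -3.6473,  0.4202,
        0.3827]))
scene cap (array([-0.3603,  0.3892]), array([-1.7365, -3.5971, -0.3612,  0.8903]))
now (array([0.1352, 0.3788]), array([ 0.4675, -2.8705, -0.1014,  0.2658]))
ball only (array([0.1333, 0.3801]), array([ 0., -0.]))
```

The collar stands at about +0.134 rad. It needs roughly 4 mm more.

Request:
{"fn": "send_rows", "kwargs": {"targets": [[[-0.001, 0, 0], 0], [[-0.002, 0, 0], 0], [[-0.003, 0, 0], 0], [[-0.004, 0, 0], 0], [[-0.004, 0, 0], 0]]}}

```text
t: 14.8
eef_pos: [0.5318, 0.0339, 0.1631]
eef_rot: [[-1.0, -0.001, -0.0], [-0.001, 1.0, -0.0], [0.0, -0.0, -1.0]]
contact_force: [-6.5, -0.6, 6.4]
gripper_width: 0.0005
```

Request:
{"fn": "send_rows", "kwargs": {"targets": [[[0.008, 0, 0], 0], [[0.012, 0, -0.03], 0], [[0.03, 0.02, -0.09], 0], [[0.04, 0.04, -0.11], 0], [[0.04, 0.04, -0.11], 0], [[0.04, 0.04, -0.11], 0]]}}

```text
t: 15.55
eef_pos: [0.4918, 0.0736, 0.2715]
eef_rot: [[-1.0, -0.001, -0.001], [-0.001, 1.0, -0.0], [0.001, -0.0, -1.0]]
contact_force: [0.3, -0.1, -0.6]
gripper_width: 0.0004
```

```bash
python3 st2.py 10
python3 - <<'E'
import cv2
b=cv2.imread('pics/w10.png')[140:300,170:370];cv2.imwrite('pics/w10c.png',cv2.resize(b,None,fx=4,fy=3.75*4/3.75,interpolation=cv2.INTER_CUBIC)[:600])
b=cv2.imread('pics/s10.png')[130:190,240:320];cv2.imwrite('pics/s10c.png',cv2.resize(b,None,fx=9,fy=9,interpolation=cv2.INTER_CUBIC))
E
```

```text
15.55 [0.4918 0.0736 0.2715] [ 0.2614 -0.0861 -0.6451] 0.0003553237694598941
```

View pics/w10c.png

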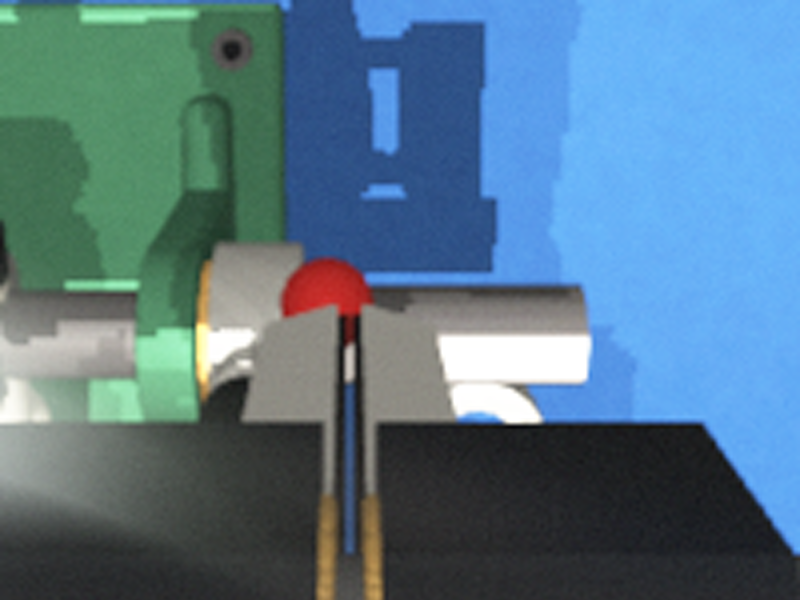

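View pics/s10c.png

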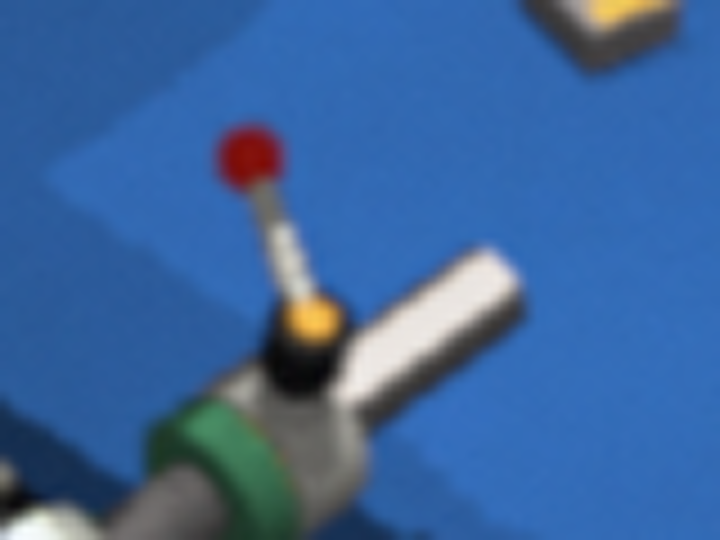

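```bash
cat > a2.py <<'E'
from h import *
import pickle
from scipy.optimize import brentq
S=cam('scene');s=pickle.load(open('s10.pkl','rb'));C=cam('wrist',s)
w=lambda u,v:(170+(u+.5)/4-.5,140+(v+.5)/4-.5)
q=lambda u,v:(240+(u+.5)/9-.5,130+(v+.5)/9-.5)
for r in(.0700,.0705,.071):
  print('ball2',fit([(C,'ball',w(327.5,303)),(S,'ball',q(250,158))],r=r))
print('tri',tri((C,w(327.5,303)),(S,q(250,158))))
def dist(C,u,x0,z0=.115):
    p,d=ray(C,u); n=np.array([-d[2],d[0]])/np.hypot(d[0],d[2]); return n@np.array([x0-p[0],z0-p[2]])
print('sil',brentq(lambda x:dist(C,w(500,287.5),x)-.014,.5,.58),brentq(lambda x:dist(C,w(500,384),x)+.014,.5,.58))
for x0 in(.538,.5385,.539,.5395):
  u=w(500,335)
  def g(a):
    X=np.array([x0+.014*np.sin(a),0,.115+.014*np.cos(a)]); p,d=ray(C,u); return (np.array([-d[2],d[0]])@np.array([X[0]-p[0],X[2]-p[2]]))
  print(x0,'edge ang',brentq(g,-1.2,1.0)+.541)
E
python3 a2.py
python3 - <<'E'
import cv2
a=cv2.imread('pics/w10.png')
for c in (290,300,310):
    print([int(v) for v in a[205:242,c].mean(1)])
E
```

```text
ball2 (array([0.1994, 0.3914]), array([ 0.023 ,  0.0153, -0.0778,  0.0285]))
ball2 (array([0.1967, 0.3915]), array([ 0.0171,  0.0302, -0.1069, -0.1091]))
ball2 (array([0.194 , 0.3915]), array([ 0.0111,  0.0451, -0.136 , -0.2471]))
tri (array([0.5058, 0.0679, 0.1932]), [np.float64(0.0001148329303033132), np.float64(0.00011483293030335012)])
sil 0.5399491699912244 0.5387543287798204
0.538 edge ang 0.2967674056082812
0.5385 edge ang 0.26285164069276284
0.539 edge ang 0.2289896918183486
0.5395 edge ang 0.1951425828272953
[86, 88, 91, 137, 158, 143, 94, 56, 64, 90, 109, 119, 130, 134, 138, 146, 147, 151, 188, 251, 254, 254, 255, 255, 255, 255, 255, 255, 255, 253, 227, 251, 254, 254, 254, 254, 253]
[160, 160, 161, 157, 158, 145, 98, 62, 68, 86, 107, 118, 127, 129, 138, 145, 148, 153, 187, 251, 254, 254, 255, 255, 255, 255, 255, 255, 255, 253, 210, 109, 117, 153, 239, 253, 254]
[170, 167, 168, 166, 168, 152, 100, 61, 66, 87, 108, 123, 127, 132, 138, 141, 149, 152, 187, 251, 254, 254, 255, 255, 255, 255, 255, 255, 255, 253, 212, 145, 153, 155, 149, 154, 154]
```

```bash
cat >> a2.py <<'E'
print('---')
for c in(300,):
  a=brentq(lambda x:dist(C,(c,210.9),x)-.014,.5,.58);b=brentq(lambda x:dist(C,(c,235.1),x)+.014,.5,.58);print(a,b)
  for x0 in(a,(a+b)/2,b):
    p,d=ray(C,(c,223.15))
    g=lambda t:(np.array([-d[2],d[0]])@np.array([x0+.014*np.sin(t)-p[0],.115+.014*np.cos(t)-p[2]]))
    print(x0,brentq(g,-1.2,1.0)+.541)
  for r in(.0705,): print(fit([(C,'ball',w(327.5,303)),(S,'ball',q(250,158))],r=r,x0=(a+b)/2))
E
python3 a2.py | sed -n '/---/,$p'
python3 - <<'E'
import sys; sys.path.insert(0,'.')
from h import *
import pickle
s=pickle.load(open('s1.pkl','rb'));a=cv2.imread('pics/w1.png')
for c in (225,230,235,295): print([int(v) for v in a[216:252,c].mean(1)])
E
```

```text
---
0.539241661091362 0.538127785310397
0.539241661091362 0.19498009796955057
0.5386847232008795 0.232691085235116
0.538127785310397 0.2704247360373414
(array([0.2003, 0.3915]), array([ 0.0153,  0.0348, -0.1155, -0.15  ]))
[87, 74, 75, 129, 153, 111, 63, 67, 84, 92, 98, 107, 117, 115, 128, 132, 138, 142, 171, 246, 253, 253, 253, 253, 253, 253, 253, 253, 253, 241, 169, 146, 155, 154, 158, 150]
[67, 70, 72, 121, 142, 103, 61, 66, 83, 89, 94, 107, 114, 119, 124, 130, 135, 139, 175, 246, 253, 253, 253, 253, 253, 253, 253, 253, 253, 242, 170, 140, 152, 155, 155, 154]
[130, 148, 148, 147, 148, 108, 67, 64, 79, 89, 97, 108, 115, 118, 123, 131, 135, 141, 170, 247, 253, 253, 253, 253, 253, 253, 253, 253, 253, 242, 169, 140, 148, 153, 151, 154]
[148, 148, 144, 143, 142, 108, 62, 68, 79, 88, 95, 109, 115, 118, 126, 131, 134, 140, 173, 247, 253, 253, 254, 254, 254, 254, 254, 254, 254, 243, 173, 146, 149, 141, 147, 188]
```

The collar is flush. It is turned to about 0.20 rad, against 0.23±0.03 for the flat. The ball is at (0.506, 0.068, 0.193). Next I bring the shut fingers behind the ball.

Request:
{"fn": "send_rows", "kwargs": {"targets": [[[-0.0035, -0.0311, 0], 8], [[-0.0035, -0.0311, 0.0], 16], [[-0.0035, -0.0311, 0.03], 22], [[-0.0035, -0.0311, 0.06], 22], [[-0.0035, -0.0311, 0.0885], 22], [[-0.0035, -0.0311, 0.0885], 22]]}}

```text
t: 16.4
eef_pos: [0.4945, 0.0425, 0.182]
eef_rot: [[-0.927, 0.375, -0.005], [0.375, 0.927, -0.0], [0.004, -0.002, -1.0]]
contact_force: [0.0, -0.7, 1.4]
gripper_width: 0.0006
```

```bash
cat > gen.py <<'E'
# usage: gen.py a r0 x0 gap phis(comma) ; uses cmd.npy = [x,y,z,psi]
import sys
from h import *
cx,cy,cz,psi=np.load('cmd.npy')
a,dr,gap=map(float,sys.argv[1:4]); ph=[float(v) for v in sys.argv[4].split(',')]
rows=[];
tx=np.array([-np.cos(psi),np.sin(psi)]);ty=np.array([np.sin(psi),np.cos(psi)])
for p in ph:
    r=.0705-.00223*(p-.39)*dr
    b=ballX(a,p,.048,r,.5388); t=np.array([np.sin(p),np.cos(p)])
    P=b[:2]-(.0225+gap)*t; z=b[2]-.010
    d=P-np.array([cx,cy]); rows.append([[round(float(d@tx),4),round(float(d@ty),4),round(float(cz-z),4)],round(float(np.degrees(p-psi)),1)])
    last=[*P,z,p]
print(rows); np.save('next.npy',last)
E
python3 - <<'E'
from h import *
s=telemetry.observe();print(s['t'],s['eef_pos'],s['eef_rot'],s['contact_force'])
np.save('cmd.npy',[*s['eef_pos'],np.arctan2(s['eef_rot'][0][1],s['eef_rot'][1][1])]);print(np.load('cmd.npy'))
E
python3 gen.py 0.2 1 0.0 0.40,0.5,0.6,0.7,0.8,0.9
```

```text
16.4 [0.4945 0.0425 0.182 ] [[-0.9271  0.3747 -0.0048]
 [ 0.3747  0.9271 -0.0001]
 [ 0.0044 -0.0019 -1.    ]] [ 0.0427 -0.7171  1.4023]
[0.4945 0.0425 0.182  0.3841]
[[[-0.0005, 0.0057, -0.0016], 0.9], [[0.0015, 0.011, -0.0009], 6.6], [[0.0029, 0.0164, -0.0002], 12.4], [[0.0038, 0.022, 0.0007], 18.1], [[0.0042, 0.0276, 0.0016], 23.8], [[0.004, 0.0332, 0.0026], 29.6]]
```

```bash
python3 -c "
import numpy as np; np.save('cmd.npy',[.4953,.0425,.183,.3834])"
python3 gen.py 0.2 1 0.0 0.40,0.5,0.6,0.7,0.8,0.8
```

```text
[[[0.0002, 0.0053, -0.0006], 1.0], [[0.0022, 0.0106, 0.0001], 6.7], [[0.0036, 0.0161, 0.0008], 12.4], [[0.0045, 0.0217, 0.0017], 18.1], [[0.0049, 0.0273, 0.0026], 23.9], [[0.0049, 0.0273, 0.0026], 23.9]]
```

Request:
{"fn": "send_rows", "kwargs": {"targets": [[[0.0002, 0.0053, -0.0006], 1.0], [[0.0022, 0.0106, 0.0001], 6.7], [[0.0036, 0.0161, 0.0008], 12.4], [[0.0045, 0.0217, 0.0017], 18.1], [[0.0049, 0.0273, 0.0026], 23.9], [[0.0049, 0.0273, 0.0026], 23.9]]}}

```text
t: 17.15
eef_pos: [0.5016, 0.0702, 0.1828]
eef_rot: [[-0.697, 0.718, 0.001], [0.718, 0.697, -0.0], [-0.001, 0.001, -1.0]]
contact_force: [-2.1, -2.4, 2.5]
gripper_width: 0.0006
```

```bash
cp next.npy cmd.npy; python3 st2.py 11; python3 gen.py 0.2 1 0.0 0.9,1.0,1.1,1.2,1.3,1.4,1.5,1.5
```

```text
17.15 [0.5016 0.0702 0.1828] [-2.0887 -2.3639  2.4876] 0.0006034599155120815
[[[0.0021, 0.0052, 0.001], 5.7], [[0.0036, 0.0106, 0.0021], 11.5], [[0.0046, 0.0161, 0.0032], 17.2], [[0.005, 0.0217, 0.0043], 22.9], [[0.0049, 0.0272, 0.0055], 28.6], [[0.0042, 0.0327, 0.0068], 34.4], [[0.0029, 0.0381, 0.008], 40.1], [[0.0029, 0.0381, 0.008], 40.1]]
```

View pics/m11.png

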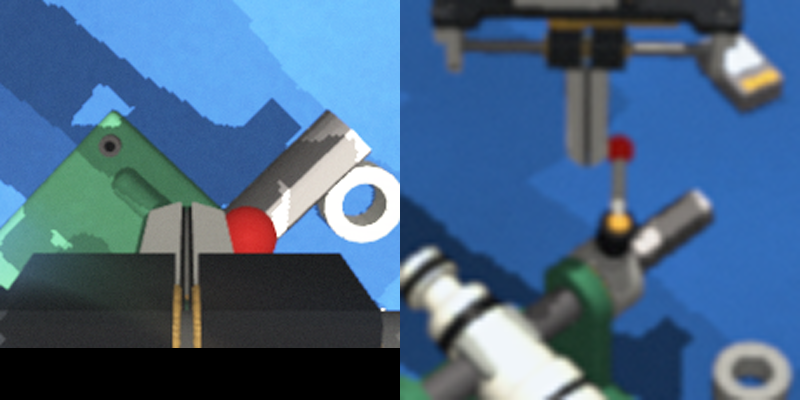

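The ball rides against the finger's back and swings at about 3 N. I carry on.

Request:
{"fn": "send_rows", "kwargs": {"targets": [[[0.0021, 0.0052, 0.001], 5.7], [[0.0036, 0.0106, 0.0021], 11.5], [[0.0046, 0.0161, 0.0032], 17.2], [[0.005, 0.0217, 0.0043], 22.9], [[0.0049, 0.0272, 0.0055], 28.6], [[0.0042, 0.0327, 0.0068], 34.4], [[0.0029, 0.0381, 0.008], 40.1], [[0.0029, 0.0381, 0.008], 40.1]]}}

```text
t: 18.25
eef_pos: [0.5265, 0.0989, 0.1739]
eef_rot: [[-0.072, 0.997, 0.0], [0.997, 0.072, 0.0], [0.0, 0.0, -1.0]]
contact_force: [-3.3, 0.4, 2.9]
gripper_width: 0.0004
```

```bash
cp next.npy cmd.npy; python3 st2.py 12; python3 gen.py 0.2 1 0.0 1.58,1.66,1.74,1.82,1.9,1.98,1.98
```

```text
18.25 [0.5265 0.0989 0.1739] [-3.3149  0.3776  2.8679] 0.00044858327367382266
[[[0.0016, 0.0041, 0.001], 4.6], [[0.0029, 0.0083, 0.002], 9.2], [[0.0039, 0.0127, 0.003], 13.8], [[0.0045, 0.017, 0.004], 18.3], [[0.0047, 0.0214, 0.0049], 22.9], [[0.0046, 0.0259, 0.0059], 27.5], [[0.0046, 0.0259, 0.0059], 27.5]]
```

View pics/m12.png

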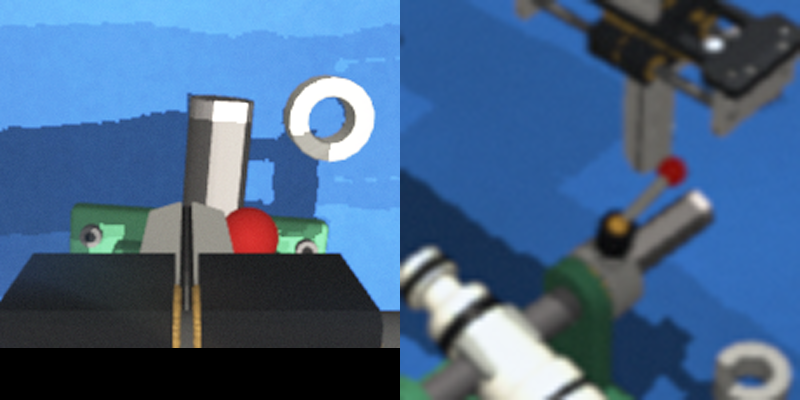

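Request:
{"fn": "send_rows", "kwargs": {"targets": [[[0.0016, 0.0041, 0.001], 4.6], [[0.0029, 0.0083, 0.002], 9.2], [[0.0039, 0.0127, 0.003], 13.8], [[0.0045, 0.017, 0.004], 18.3], [[0.0047, 0.0214, 0.0049], 22.9], [[0.0046, 0.0259, 0.0059], 27.5], [[0.0046, 0.0259, 0.0059], 27.5]]}}

```text
t: 19.23
eef_pos: [0.5515, 0.1056, 0.1679]
eef_rot: [[0.397, 0.918, -0.001], [0.918, -0.397, 0.001], [0.0, -0.001, -1.0]]
contact_force: [-6.9, 4.3, 5.5]
gripper_width: 0.0003
```

```bash
cp next.npy cmd.npy; python3 st2.py 13; python3 gen.py 0.2 1 0.0 2.05,2.12,2.19,2.26,2.26
```

```text
19.225 [0.5515 0.1056 0.1679] [-6.8933  4.2861  5.4886] 0.00034138298160689336
[[[0.0014, 0.0036, 0.0008], 4.0], [[0.0026, 0.0073, 0.0016], 8.0], [[0.0034, 0.0111, 0.0023], 12.0], [[0.004, 0.0149, 0.0031], 16.0], [[0.004, 0.0149, 0.0031], 16.0]]
```

View pics/m13.png

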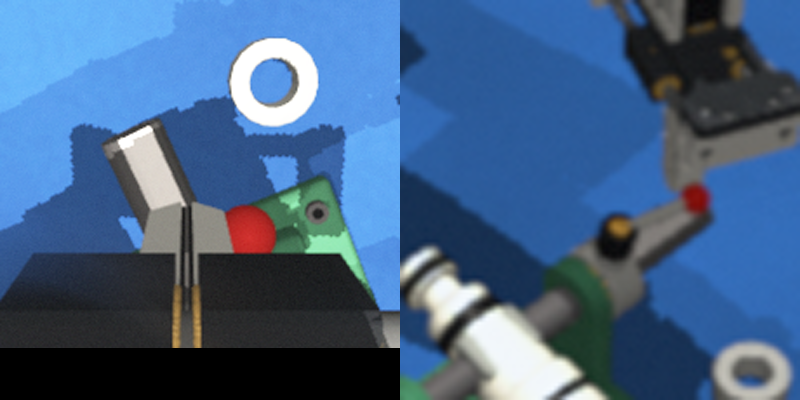

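Tangential force is now about 8 N, so the shoe is on the shaft. I check the collar's angle before tightening further.

Run:
```python
from h import *
S=cam('scene')
for a in(.2,.25,.3): print(a,proj(S,capX(a,r=.072,x0=.5388)),proj(S,capX(a,r=.076,x0=.5388)))
o=[]
for n in('s10','s12','s13'):
    b=cv2.imread('pics/%s.png'%n)[145:195,250:305]; o.append(cv2.resize(b,None,fx=4.8,fy=4.8,interpolation=cv2.INTER_CUBIC))
cv2.imwrite('pics/cmp13.png',np.hstack(o))
for n in('s10','s12','s13'):
    im=cv2.imread('pics/%s.png'%n)[140:180,255:295].astype(int); hsv=cv2.cvtColor(im.astype(np.uint8),cv2.COLOR_BGR2HSV)
    m=(hsv[:,:,0]>10)&(hsv[:,:,0]<28)&(hsv[:,:,1]>120)&(hsv[:,:,2]>90); y,x=np.nonzero(m); print(n,x.mean()+255,y.mean()+140,m.sum(),x.min()+255,x.max()+255,y.min()+140,y.max()+140)
```

```text
0.2 [274.7685 163.0432] [275.0243 162.1039]
0.25 [275.7655 164.0193] [276.0802 163.1365]
0.3 [276.7502 165.0368] [277.1232 164.2132]
s10 274.40909090909093 165.3181818181818 22 272 277 163 167
s12 274.11764705882354 165.58823529411765 17 272 276 164 167
s13 274.5882352941176 166.41176470588235 17 272 277 165 168
```

View pics/cmp13.png

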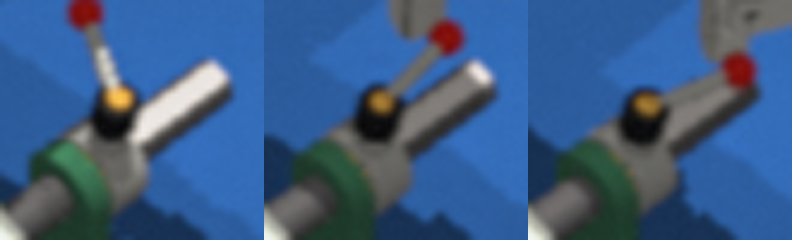

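The collar stays square at about 0.22 rad. The force reads 8 N at rest, about 0.42 N m, so I go on in small steps and read the force while it moves.

```bash
python3 gen.py 0.22 1 0.0 2.03
```

```text
[[[0.0015, 0.0037, 0.0013], 2.9]]
```

Request:
{"fn": "send_rows", "kwargs": {"targets": [[[0.0008, 0.0025, 0.0005], 2.9]]}}

```text
t: 19.45
eef_pos: [0.5539, 0.1055, 0.1675]
eef_rot: [[0.442, 0.897, -0.001], [0.897, -0.442, 0.001], [0.001, -0.002, -1.0]]
contact_force: [-8.3, 4.7, 6.1]
gripper_width: 0.0006
```

Request:
{"fn": "send_rows", "kwargs": {"targets": [[[0.0, 0.0, 0.0], 0]]}}

```text
t: 19.58
eef_pos: [0.554, 0.1055, 0.1675]
eef_rot: [[0.442, 0.897, -0.001], [0.897, -0.442, 0.001], [0.001, -0.002, -1.0]]
contact_force: [-8.0, 5.3, 5.5]
gripper_width: -0.0001
```

Tangential force is about 9.5 N, plus a share from the downward force on the tilted lever. That makes about 10.4 N, or 0.54 N m, which is tight. I back off, rise and check.

Request:
{"fn": "send_rows", "kwargs": {"targets": [[[0, -0.003, 0], 0], [[0, -0.012, 0], 0], [[0, -0.02, -0.03], 0], [[0, -0.02, -0.08], 0], [[0, -0.05, -0.11], 0], [[0.02, -0.08, -0.11], 0], [[0.02, -0.08, -0.11], 0]]}}

```text
t: 20.45
eef_pos: [0.4909, 0.1596, 0.2777]
eef_rot: [[0.441, 0.897, 0.001], [0.897, -0.441, 0.0], [0.001, 0.001, -1.0]]
contact_force: [0.1, 0.3, 0.0]
gripper_width: 0.0003
```

```bash
python3 st2.py 14
python3 - <<'E'
import cv2
b=cv2.imread('pics/s14.png')[135:195,240:320];cv2.imwrite('pics/s14c.png',cv2.resize(b,None,fx=9,fy=9,interpolation=cv2.INTER_CUBIC))
E
```

```text
20.45 [0.4909 0.1596 0.2777] [0.0595 0.3096 0.0425] 0.00027426862038860836
```

View pics/s14c.png

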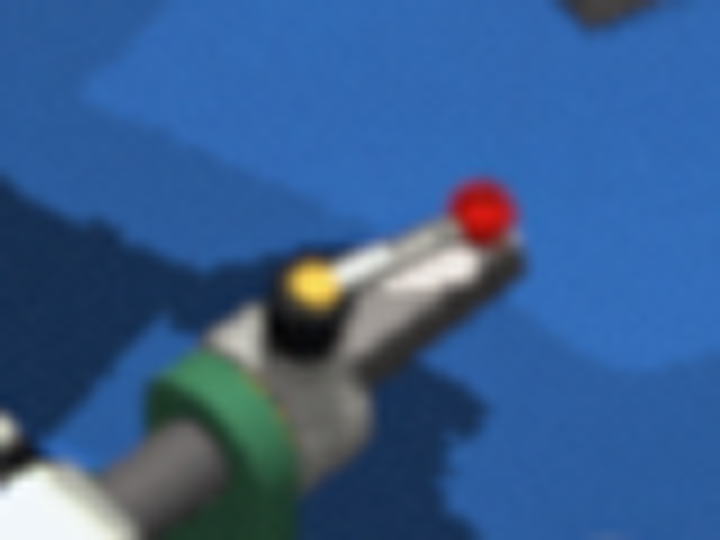

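View pics/w14.png

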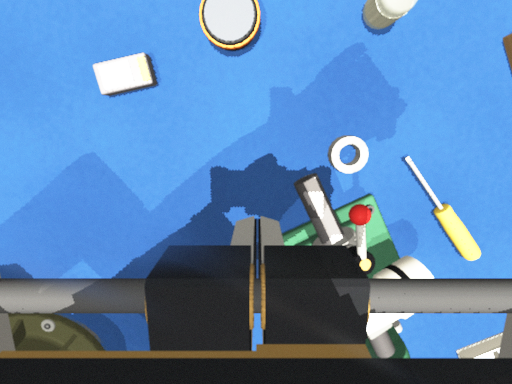

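Request:
{"fn": "send_rows", "kwargs": {"targets": [[[-0.04, 0.006, 0], -10], [[-0.103, 0.016, 0], -20], [[-0.103, 0.016, 0], -30], [[-0.103, 0.016, 0], -40], [[-0.103, 0.016, 0], -50], [[-0.103, 0.016, 0], -60], [[-0.103, 0.016, 0], -70], [[-0.103, 0.016, 0], -80], [[-0.103, 0.016, 0], -90], [[-0.103, 0.016, 0], -100], [[-0.103, 0.016, 0], -110], [[-0.103, 0.016, 0], -116.3]], "hand": 100}}

```text
t: 22.05
eef_pos: [0.4606, 0.0581, 0.2768]
eef_rot: [[-1.0, -0.003, -0.001], [-0.003, 1.0, -0.0], [0.001, -0.0, -1.0]]
contact_force: [-0.0, -0.5, -0.8]
gripper_width: 0.0937
```

Request:
{"fn": "send_rows", "kwargs": {"targets": [[[0, 0, 0], 0], [[0, 0, 0], 0]]}}

```text
t: 22.3
eef_pos: [0.4605, 0.0585, 0.2771]
eef_rot: [[-1.0, 0.004, -0.0], [0.004, 1.0, -0.0], [0.0, -0.0, -1.0]]
contact_force: [-1.2, -0.1, 0.4]
gripper_width: 0.094
```

```bash
python3 st2.py 15
python3 - <<'E'
import cv2
b=cv2.imread('pics/w15.png')[150:270,190:330];cv2.imwrite('pics/w15c.png',cv2.resize(b,None,fx=5,fy=5,interpolation=cv2.INTER_CUBIC))
E
```

```text
22.3 [0.4605 0.0585 0.2771] [-1.1832 -0.1137  0.3763] 0.09399492765386941
```

View pics/w15c.png

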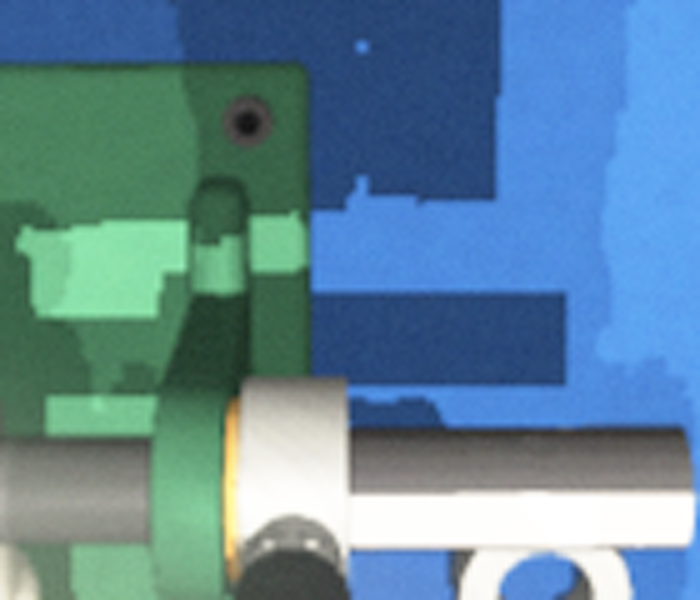

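Run:
```python
import cv2
b=cv2.imread('pics/w15.png')[210:310,190:330];cv2.imwrite('pics/w15d.png',cv2.resize(b,None,fx=5,fy=5,interpolation=cv2.INTER_CUBIC))
a=cv2.imread('pics/w15.png')
for c in(285,295,305): print([int(v) for v in a[230:265,c].mean(1)])
```

```text
[144, 148, 148, 147, 148, 102, 55, 70, 87, 90, 100, 110, 114, 119, 128, 133, 136, 142, 205, 248, 253, 253, 253, 253, 253, 253, 254, 253, 251, 215, 215, 243, 249, 250, 251]
[149, 146, 146, 149, 151, 101, 54, 81, 89, 89, 100, 113, 114, 118, 131, 133, 137, 141, 227, 253, 255, 255, 255, 254, 254, 254, 254, 254, 251, 226, 229, 209, 154, 147, 146]
[148, 147, 148, 144, 144, 102, 56, 72, 82, 90, 100, 107, 114, 118, 126, 132, 140, 142, 205, 253, 255, 255, 255, 255, 255, 255, 255, 255, 253, 233, 238, 245, 207, 126, 81]
```

View pics/w15d.png

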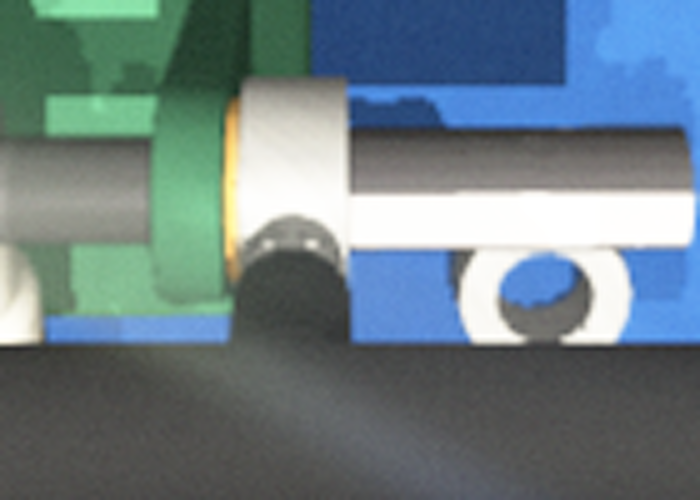

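Request:
{"fn": "send_rows", "kwargs": {"targets": [[[-0.05, 0.01, -0.02], 0], [[-0.08, 0.01, -0.02], 0], [[-0.08, 0.01, -0.02], 0], [[-0.08, 0.01, -0.02], 0]]}}

```text
t: 22.9
eef_pos: [0.5399, 0.0688, 0.297]
eef_rot: [[-1.0, 0.002, -0.001], [0.002, 1.0, -0.0], [0.001, -0.0, -1.0]]
contact_force: [-0.2, 0.2, -0.2]
gripper_width: 0.0942
```

```bash
python3 st2.py 16
python3 - <<'E'
import cv2
b=cv2.imread('pics/w16.png')[140:250,190:320];cv2.imwrite('pics/w16c.png',cv2.resize(b,None,fx=5.4,fy=5.4,interpolation=cv2.INTER_CUBIC))
a=cv2.imread('pics/w16.png')
for c in(290,300): print([int(v) for v in a[150:200,c].mean(1)])
E
```

```text
22.9 [0.5399 0.0688 0.297 ] [-0.1849  0.2151 -0.2239] 0.09423827334561215
[142, 142, 144, 143, 109, 75, 75, 74, 75, 77, 73, 77, 76, 71, 68, 60, 54, 58, 60, 63, 64, 67, 64, 68, 73, 126, 160, 174, 174, 179, 182, 179, 181, 178, 181, 179, 161, 97, 64, 118, 139, 143, 143, 140, 104, 90, 95, 99, 175, 252]
[144, 145, 144, 141, 143, 141, 143, 142, 141, 138, 143, 143, 143, 142, 128, 82, 56, 60, 64, 63, 66, 66, 68, 68, 70, 123, 161, 172, 174, 178, 179, 176, 181, 177, 179, 183, 159, 97, 67, 120, 137, 136, 135, 136, 139, 139, 139, 134, 122, 103]
```

View pics/w16c.png

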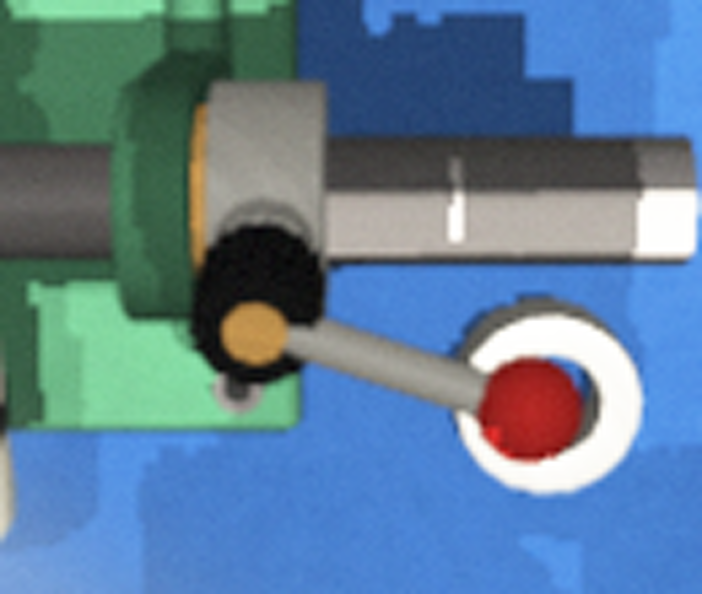

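```bash
cat > a3.py <<'E'
from h import *
import pickle
S=cam('scene');s=pickle.load(open('s16.pkl','rb'));C=cam('wrist',s)
w=lambda u,v:(190+(u+.5)/5.4-.5,140+(v+.5)/5.4-.5)
def sd(row,x0,z0=.115):
    p,d=ray(C,(300,row)); n=np.array([-d[2],d[0]])/np.hypot(d[0],d[2]); return n@np.array([x0-p[0],z0-p[2]])
def f(q):
    x0,th=q;o=[]
    ed=lambda t:(x0+.014*np.sin(t),.115+.014*np.cos(t))
    o.append(sd(164.62,x0)-.014);o.append(sd(188.77,x0)+.014)
    for row,t in((175.05,th-.541),(186.65,th+.541)):
        X=ed(t);o.append(sd(row,X[0],X[1]))
    return np.array(o)*1e3
R=least_squares(f,[.539,.2]);print('x0,flat',R.x,R.fun)
x0=R.x[0]
for r in(.066,.067,.068,.069):
  fb=lambda q:np.r_[proj(C,ballX(q[0],q[1],.048,q[2],x0))-w(531,408),(proj(C,capX(q[0],r=q[2]+.005,x0=x0))-w(255,333)),[(q[2]-r)*1e3]]
  Q=least_squares(fb,[.2,1.9,r]);print(r,Q.x,Q.fun)
# ball with scene
b=cv2.imread('pics/s16.png');h=cv2.cvtColor(b,cv2.COLOR_BGR2HSV);m=((h[:,:,0]<6)|(h[:,:,0]>174))&(h[:,:,1]>150)&(h[:,:,2]>70);m[:140]=0;m[180:]=0;m[:,:270]=0;m[:,310:]=0
y,x=np.nonzero(m);print(x.mean(),y.mean(),m.sum())
X=tri((C,w(531,408)),(S,(x.mean(),y.mean())));print(X)
E
python3 a3.py
```

```text
x0,flat [0.5391 0.2279] [ 0.0132 -0.0348 -0.0279  0.0495]
0.066 [0.1596 1.8963 0.0661] [-0.9093 -0.376  -0.3343  0.2497  0.1221]
0.067 [0.1532 1.8954 0.0671] [-0.7826 -0.3215 -0.4092  0.2186  0.095 ]
0.068 [0.1469 1.8946 0.0681] [-0.6563 -0.2679 -0.4845  0.1875  0.0682]
0.069 [0.1409 1.8938 0.069 ] [-0.5302 -0.2151 -0.5601  0.1562  0.0416]
292.96 158.4 25
(array([0.5668, 0.0984, 0.1763]), [np.float64(0.00010026040856057027), np.float64(0.00010026040856066037)])
```

Run:
```python
from h import *
import pickle
for n,row,y in((16,140+333.5/5.4-.5,.048),(1,160+438.5/6-.5,.088)):
    s=pickle.load(open('s%d.pkl'%n,'rb'))
    print(n,[round(float(capang(s,0,row,y=y,r=r,x0=.5391)),4) for r in(.066,.07,.072,.074,.076)])
a=cv2.imread('pics/w16.png');h=cv2.cvtColor(a,cv2.COLOR_BGR2HSV)
m=((h[:,:,0]>10)&(h[:,:,0]<28)&(h[:,:,1]>120)&(h[:,:,2]>100));m[:190]=0;m[220:]=0;m[:,:225]=0;m[:,250:]=0
y,x=np.nonzero(m);print(x.mean(),y.mean(),x.min(),x.max(),y.min(),y.max())
b=a[165:225,210:270];cv2.imwrite('pics/w16e.png',cv2.resize(b,None,fx=10,fy=10,interpolation=cv2.INTER_CUBIC))
```

```text
16 [0.1895, 0.1625, 0.15, 0.1385, 0.1275]
1 [-0.3765, -0.375, -0.3745, -0.374, -0.3735]
236.51351351351352 201.27027027027026 231 242 196 207
```

View pics/w16e.png

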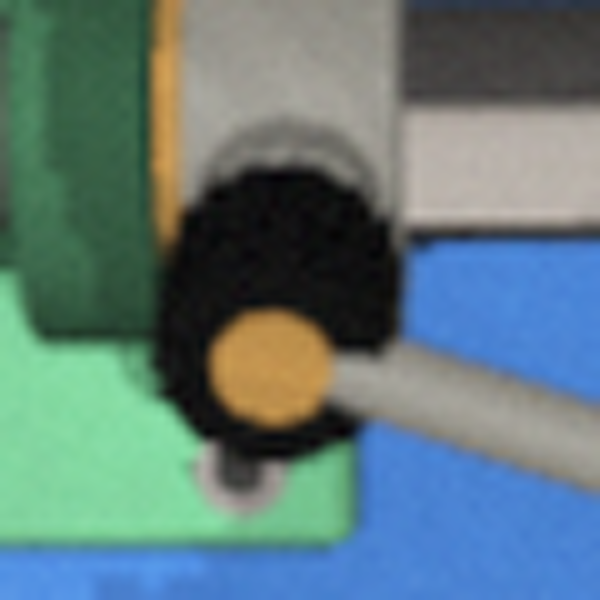

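Run:
```python
from h import *
import pickle
S=cam('scene')
def cen(f,box):
    a=cv2.imread(f);h=cv2.cvtColor(a,cv2.COLOR_BGR2HSV);m=((h[:,:,0]>10)&(h[:,:,0]<28)&(h[:,:,1]>120)&(h[:,:,2]>100));k=np.zeros_like(m);r0,r1,c0,c1=box;k[r0:r1,c0:c1]=1;m&=k.astype(bool);y,x=np.nonzero(m);return x.mean(),y.mean(),m.sum()
for n,wb,sb,y in((1,(220,245,250,270),(140,160,268,286),.088),(16,(190,220,225,250),(150,180,265,285),.048)):
    C=cam('wrist',pickle.load(open('s%d.pkl'%n,'rb')));u=cen('pics/w%d.png'%n,wb);v=cen('pics/scene0.png' if n==1 else 'pics/s16.png',sb);print(u,v)
    X,e=tri((C,u[:2]),(S,v[:2]));d=X-[.5391,0,.115];print(X,e,'r',np.hypot(d[0],d[2]),'a',np.arctan2(d[0],d[2]))
```

```text
(np.float64(259.7391304347826), np.float64(229.43478260869566), np.int64(46)) (np.float64(275.72727272727275), np.float64(150.9090909090909), np.int64(11))
[0.5142 0.0887 0.1713] [np.float64(0.0009502139620591124), np.float64(0.0009502139620593359)] r 0.06156430872307034 a -0.416413891349048
(np.float64(236.51351351351352), np.float64(201.27027027027026), np.int64(111)) (np.float64(274.5), np.float64(166.0), np.int64(12))
[0.5528 0.0474 0.1752] [np.float64(0.00011724752493048716), np.float64(0.00011724752493037195)] r 0.06172363625440136 a 0.22422149492266835
```

The collar is flush with the bush. Its screw stands at 0.224 rad against 0.228 for the flat. The last push left 0.49–0.54 N m on the screw, and nothing touches it now. I hand in.

Run:
```python
from h import *
print(hand_in()); s=telemetry.observe(); print(s['t'],s['contact_force'])
```

```text
the job is handed in; nothing more can be done
None
the job is handed in; nothing more can be done
```

I slid the collar home against the bush, turned it to face the flat, and tightened the screw by its red ball. Then I let go and handed the job in at about 23 s.

- **Collar position:** pushing stopped at y = 0.0477 m with 14 N on the wrist, well under the limit. The last picture shows the collar flush against the brass.
- **Collar angle:** the screw measured 0.224 rad and the flat 0.228 rad. An earlier estimate gave 0.15 rad, but it assumed the wrong height for the screw's cap. The cap seen in two cameras gives 0.224.
- **Tightness:** after the last push the ball felt 9.5 N, or 10.4 N counting the downward share. That is 0.49–0.54 N m, inside the tight range. I could not measure the shoe force directly. From the torque I estimate 105–200 N.
- **Slip on the way:** my first grip on the screw head slipped off while turning the collar. A second, harder grip hardly turned it, at 15 N. I then pushed the head round with the shut fingers at about 6 N.
- **Everything else:** the arm touched neither the telescope nor the items on the bench, but I did not re-measure them at the end.

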